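# Snug the screw support jack under the press fixture

### The arm

A 6-joint arm with a two-finger parallel gripper is mounted at the origin on the work surface. World frame = base frame: x ahead of the robot, y to its left, z up, the work surface at z = 0. Lengths are in m, angles in rad, forces in N, time in s.
With the tool pointing down it reaches from about 0.4 to 0.925 m from the base axis. Payload 12.5 kg.
Tool frame: the origin (TCP) lies at the very end of the fingers, on their centre line; the grasp point (between the pads) lies 19 mm behind it; z points along the fingers, y is the line along which they close (so a half turn about z gives the same grasp; the last joint's range is limited). The gripper opens to 95 mm and grips with 3 to 60 N. Pads are 20 mm wide; open, the fingers measure 119 mm over their backs; the gripper's body (75 mm by 180 mm) begins 59 mm behind the grasp point.
Start: joints at [-1.267, 0.491, 1.559, -0, 1.092, -0.106], TCP at [0.249, -0.573, 0.215] pointing down, gripper open.
Joint ranges: [-3.1, 3.1], [-0.84, 2.19], [0.05, 2.79], [-1.13, 4.28], [0.06, 2.93], [-2.69, 2.69]. Speed limits (rad/s): [2.22, 2.22, 2.79, 3.14, 3.14, 3.14].

### API

Orientations are given as a rotation vector (axis times angle).
In Python, from cell import state, imaging, ctrl gives the robot as it stands.
- The arm moves only by the shell command python3 -m handwheel 'ROWS' [FORCE]. ROWS is text: rows parted by semicolons, each of 5 numbers parted by spaces: the closure in counts, from 0 (fully open) to 255 (shut), then the shift along the tool's x, y, z in cm, then the turn about the tool's z in rad. A call has 1 to 5 rows; each row is the pose to reach, as a shift and turn from the pose commanded when the call began, along the tool's axes at that moment; what a row does not reach only later rows make up. A row lasts 1/10 s, in which the tool goes at most 50 mm and 8.59 degrees, less where a joint would pass 70% of its speed; a pose out of reach is approached as far as the arm can. A call with a gripper value outside its range is refused whole. The fingers move at their own pace and stop on an object; FORCE is the grip in N (left out, the last holds). Time passes only in rows, so rows that repeat a pose let the fingers close. It gives the time, the measured TCP pose, the force, the opening and the grip force at its end, in the units of the state.
- state(): the state, without advancing time (a new reading comes with each control period).
- imaging.snapshot(name): name is "side" or "top" or "wrist"; returns a dict with "color" (400x640x3 uint8, red, green, blue), "depth" (400x640 float32, m along the optical axis (not along the pixel's ray), 0 where there is no reading), "camera_matrix" (3x3 intrinsics, pixels), "rvec" (rotation vector, rad) and "tvec" (3), from world to camera coordinates, as OpenCV has them. Camera axes: x right, y down, z forward; pixel columns grow to the right and rows downward; lengths in m; the calibration is good to about 2 mm. A picture is of the moment at which its call begins.
- ctrl.close_job(): hands the job in; it is judged then, once.
The state is a dict: "t": time; "joint_positions": joint angles; "joint_velocities": joint speeds; "tau": joint torques, N m; "ee_pos": TCP position; "tcp_rot": TCP orientation; "wrist_force": force on the tool from outside, world axes, zero at the start; "moment": the same for the moment, N m; "width": finger opening in m; "grasp_force": force on a finger pad.
Only numpy, scipy, OpenCV 4.12 (cv2) and the standard library are available. Lean on these libraries where they do the work, as an engineer would, in place of code of your own. Each camera call takes 0.05 s, during which the arm holds its last target. There are 200 camera calls.

### The job

Take the steel bar from its rack and use it as a lever in the holes of the yellow collar to screw the support jack up, one stroke at a time and taking the bar out to a fresh hole between strokes, until the jack's domed head bears firmly on the brass pad above it, without forcing the bar or overtightening. Turn the collar only with the bar, never with the hand, then lay the bar back in its rack and leave the bin, the glue bottle and the screwdriver alone.

Things in the scene. Friction and masses are not known exactly. Their poses are not given: they have to be found in the camera images.
- fixture: Fixed press fixture; origin on the bench on the jack's upright screw axis, -x to its open front (towards the robot), where the bar is worked. Base plate 250 x 340 x 12 mm; guide pillars 20 mm thick, 162 mm high at x 12, y +-145 mm; blue C-frame: column behind the jack at x 105 to 155, arm over the jack, 157 to 187 mm high, 68 mm wide, forward to x -13 mm. Grey jack foot 96 mm wide, 50 mm high.
- collar: Yellow threaded collar of the jack, 90 mm across, 36 mm high, turns about the upright screw axis. Origin: on the axis at its holes' mid height, 71 mm above the bench. Eight square radial holes, 45 degrees apart; hole k points along its x axis turned by k x 45 degrees about z. A stripe on top over each hole: red for hole 0 (its +x), black for the others.
- red_hole (a point): Middle of the mouth of the red-striped hole, on the collar's rim, 45 mm from the axis. All eight holes: 13 x 13 mm, 19 mm deep (floor 26 mm from the axis). Friction resists the collar with a constant 0.22 N m or so; it stays where it is left. Do not force the bar: the push of bar on collar must stay below 40 N.
- saddle: Steel head of the jack, domed, 36 mm wide, on the screw axis; it rises without turning. Origin: top of the dome, 142.3 to 142.9 mm above the bench at the start. Turning the collar counterclockwise seen from above raises it 2 mm per radian; at the start 1.7 to 2.4 rad are lacking to touch the brass pad, more than one stroke.
- anvil: Brass pad 36 x 36 x 12 mm fixed over the jack. Origin: middle of its underside, 146.3 to 147 mm above the bench. Once the head touches it, the torque needed at the collar climbs by about 2 N m per radian above the friction: 0.35 to 0.5 N m in all (friction included) is firm and right; 0.62 N m is overtightened.
- rack: Blue bar rack fixed to the bench: black base 130 x 70 x 10 mm with two cradles 12 mm thick at x = +50 and -50 mm of its frame, open upward, slots 14 mm wide at the bottom and 19 mm at the top, up to 61 mm high. Origin: middle of the underside. The bar lies along its x axis.
- rack_seat (a point): Where the middle of the bar's axis lies when it rests in the rack, 50 mm above the bench.
- bar: Loose steel bar, 10 mm thick, 180 mm long with round ends, 120 g; a red ball of 18 mm on its -x end. Origin: its middle, on its axis; x along it towards the plain end, which goes in the holes. It starts in the rack with the plain end pointing away from the robot.
- bar_tip (a point): Plain end of the bar, 90 mm from its middle.
- bin: Light blue open bin, 120 x 90 x 50 mm, loose on the bench; bystander. Origin: middle of its underside.
- glue: Green bottle with a white cap, 44 mm wide, 100 mm high, standing loose; bystander. Origin: middle of its underside.
- driver: Red-handled screwdriver lying on the bench, under 30 mm high; bystander. Origin: on its underside.
Not all that is in view belongs to the job. What is meant by the bar is not brown, and is the larger of those in its own colour. Several things look just like the rack: the one meant starts farthest to the robot's left.

How it is judged:
By the outcome, as a careful person would: the job done as asked, in the order asked, and still so for the second after the job is handed in, with the robot touching nothing.
It also fails if it takes over 72 s, if anything falls off the work surface, if the arm or the gripper's body presses on something with over 40 N, if the wrist force passes 120 N, or if a joint passes its speed limit or range.

## Working session

There is one attempt and no reset: what is moved stays moved. The work goes in short steps, Python scripts to look and compute and a shell command to move; the robot and the scene stay as the last step left them, time stands still between calls to the robot, and variables do not carry over. Pictures are saved under pics/ and viewed, at most 10 in all, crops included, and the job is handed in when it is done.

```bash
ls; mkdir -p pics
cat > h.py <<'E'
import numpy as np, cv2
from cell import state, imaging, ctrl
def snap(n):
    s=imaging.snapshot(n); s['R']=cv2.Rodrigues(np.array(s['rvec'],float))[0]; s['t']=np.array(s['tvec'],float).ravel(); return s
def ray(s,u,v):
    d=s['R'].T@(np.linalg.inv(s['camera_matrix'])@np.array([u,v,1.])); return -s['R'].T@s['t'],d
def onz(s,u,v,z):
    c,d=ray(s,u,v); return c+d*(z-c[2])/d[2]
def cloud(s):
    v,u=np.mgrid[0:400,0:640]; K=s['camera_matrix']; z=s['depth']
    p=np.stack([(u-K[0,2])/K[0,0]*z,(v-K[1,2])/K[1,1]*z,z],-1)
    return (p-s['t'])@s['R']
def proj(s,P):
    q=s['camera_matrix']@(s['R']@np.array(P,float)+s['t']); return q[:2]/q[2]
def save(s,n,crop=None,k=1):
    im=s['color'][...,::-1]
    if crop: im=im[crop[1]:crop[3],crop[0]:crop[2]]
    cv2.imwrite('pics/'+n,cv2.resize(im,None,fx=k,fy=k,interpolation=cv2.INTER_CUBIC))
E
python3 - <<'E'
from h import *
import pickle
S={n:snap(n) for n in('top','side')}
pickle.dump(S,open('s0.pkl','wb'))
for n in S: save(S[n],n+'0.png'); print(n,-S[n]['R'].T@S[n]['t'],S[n]['R'][2],S[n]['camera_matrix'][0,0])
print(state())
E
```

```text
pics
top [ 0.25246617 -0.05496437  1.34748391] [ 0.1692428   0.00814332 -0.98554075] 393.4603088625561
side [ 0.33950173 -0.88888141  1.01804712] [ 0.08017767  0.68556402 -0.7235838 ] 493.7348142779106
{'t': 0.1, 'joint_positions': array([-1.26660077e+00,  4.91485522e-01,  1.55941001e+00, -4.07580745e-05,
        1.09169701e+00, -1.05624704e-01]), 'joint_velocities': array([ 0.00125442, -0.00050754, -0.00225913, -0.00112931, -0.00176278,
        0.00051484]), 'tau': array([ 2.30636295e-03, -6.13623333e+01, -2.58605433e+01,  6.93109003e-02,
        4.70060273e-02, -4.43503802e-05]), 'ee_pos': array([ 0.24895735, -0.57302954,  0.21412133]), 'tcp_rot': array([-3.07489160e+00, -6.39075855e-01,  2.12136526e-04]), 'wrist_force': array([0.64486631, 0.23399084, 0.37825396]), 'moment': array([ 0.01811207, -0.00240994, -0.03930863]), 'grasp_force': 0.0, 'width': 0.09464894514549663}
```

View pics/top0.png

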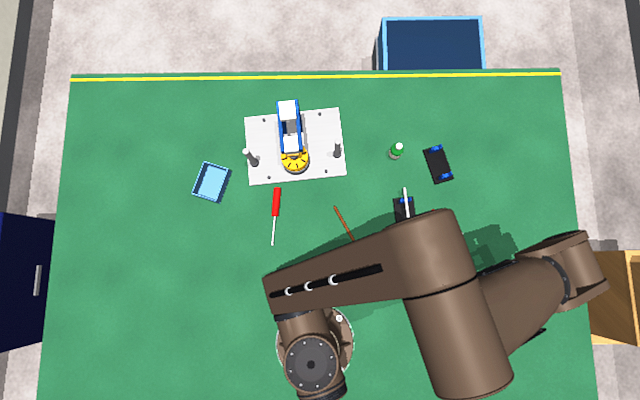

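View pics/side0.png

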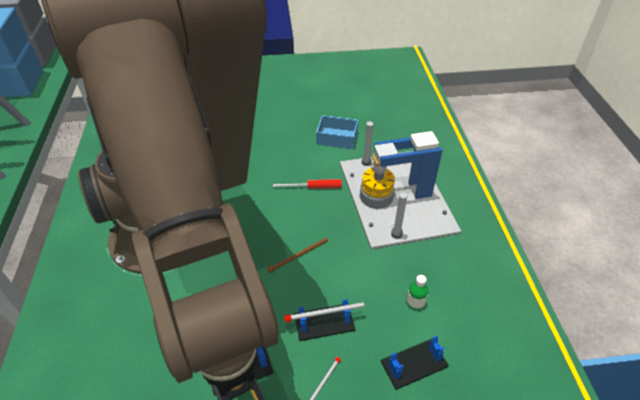

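The top view shows the fixture with its yellow collar at (294,157), rack candidates at (404,208) and (438,163), and the bin, driver, glue and brown stick. The side view shows a rack holding the white bar (287,317)-(363,305), an empty rack at (415,362), a third under the gripper at (240,365), a second white rod at (337,360), and a brown stick at (298,255).
Rack candidates: side (325,320), (415,362), (240,365). Robot's left is +y, so I choose (325,320). Bar candidates: (325,311) in that rack, (325,380) and the brown one. I'll check lengths next.

Run:
```python
from h import *
import pickle
S=pickle.load(open('s0.pkl','rb')); s=S['side']; C=cloud(s)
hsv=cv2.cvtColor(s['color'],cv2.COLOR_RGB2HSV); H,Sa,V=[hsv[...,i].astype(int) for i in range(3)]
print(onz(s,325,320,.01),onz(s,415,362,.01),onz(s,240,365,.01))
# white rods
w=((Sa<40)&(V>150)).astype(np.uint8); n,l,st,c=cv2.connectedComponentsWithStats(w)
for i in range(1,n):
    if st[i,4]>80 and 250<c[i,0]<450 and c[i,1]>100:
        m=l==i; p=C[m]; print('white',st[i],c[i].round(),np.median(p,0).round(3),p.min(0).round(3),p.max(0).round(3))
r=(((H<6)|(H>174))&(Sa>150)&(V>90)).astype(np.uint8); n,l,st,c=cv2.connectedComponentsWithStats(r)
for i in range(1,n):
    if st[i,4]>8: print('red',st[i],c[i].round(1),np.median(C[l==i],0).round(3),onz(s,*c[i],.05).round(4))
y=(H>18)&(H<32)&(Sa>150)&(V>120)
for n2 in S:
    q=S[n2];h2=cv2.cvtColor(q['color'],cv2.COLOR_RGB2HSV);y=(h2[...,0]>18)&(h2[...,0]<32)&(h2[...,1]>150)&(h2[...,2]>120)
    P=cloud(q); ok=y&(P[...,2]>.06)&(P[...,2]<.11)&(P[...,0]>.3); p=P[ok]; print(n2,'collar',len(p),p.min(0),p.max(0),np.median(p,0))
    t=p[p[:,2]>.084];print(len(t),t.mean(0),t.min(0),t.max(0))
    # blue
    b=(h2[...,0]>100)&(h2[...,0]<125)&(h2[...,1]>150)&(P[...,2]>.02)&(P[...,2]<.21)
    nn,l,st,c=cv2.connectedComponentsWithStats(b.astype(np.uint8))
    for i in range(1,nn):
        if st[i,4]>15: p=P[l==i]; print(' blue',c[i].round(),st[i,4],p.mean(0).round(3),p.min(0).round(3),p.max(0).round(3))
    # base plate corners
    pl=(h2[...,1]<40)&(h2[...,2]>120)&(abs(P[...,2]-.012)<.006)&(P[...,0]>.35)
    nn,l,st,c=cv2.connectedComponentsWithStats(pl.astype(np.uint8)); i=1+st[1:,4].argmax()
    pts=np.argwhere(l==i)[:,::-1]; X=np.array([onz(q,*a,.012)[:2] for a in pts],np.float32); print(' plate',cv2.minAreaRect(X))
save(s,'crop1.png',(270,130,470,400),2.2)
```

```text
[ 0.41481218 -0.30985743  0.01      ] [ 0.59483155 -0.43320799  0.01      ] [ 0.22084704 -0.39611678  0.01      ]
white [411 131  28  18 340] [424. 139.] [0.718 0.069 0.204] [ 0.688  0.047 -0.003] [0.854 0.342 0.211]
white [375 143  23  14 221] [386. 149.] [0.618 0.063 0.187] [ 0.34  -0.889 -0.006] [0.713 0.275 1.018]
white [ 340  158  121   89 3766] [399. 213.] [ 0.652 -0.024  0.012] [ 0.34  -0.889 -0.003] [0.812 0.234 1.018]
white [387 163  24  26 393] [401. 174.] [0.695 0.148 0.012] [ 0.34  -0.889  0.007] [0.737 0.196 1.018]
white [395 189  20  12 167] [405. 194.] [0.692 0.055 0.013] [ 0.34  -0.889  0.007] [0.712 0.083 1.018]
white [291 303  73  16 280] [327. 310.] [ 0.419 -0.311  0.054] [ 0.338 -0.889  0.047] [ 0.502 -0.3    1.018]
white [310 361  27  39 153] [323. 381.] [ 0.393 -0.451  0.008] [ 0.34  -0.889  0.003] [ 0.426 -0.411  1.018]
red [307 180  34   8 256] [324.2 183.6] [0.465 0.124 0.021] [0.4615 0.0939 0.05  ]
red [284 315   7   7  40] [287.4 317.9] [ 0.33  -0.322  0.056] [ 0.3298 -0.318   0.05  ]
red [335 357   5   6  17] [337.5 359.3] [ 0.431 -0.408  0.012] [ 0.4264 -
[... 1320 characters left out ...]
 0.455 -0.299  0.049] [ 0.467 -0.292  0.064]
 blue [301. 309.] 26 [ 0.361 -0.303  0.056] [ 0.357 -0.307  0.049] [ 0.366 -0.3    0.061]
 blue [346. 315.] 67 [ 0.462 -0.319  0.04 ] [ 0.455 -0.325  0.021] [ 0.469 -0.3    0.062]
 blue [303. 323.] 64 [ 0.363 -0.329  0.04 ] [ 0.357 -0.333  0.02 ] [ 0.37  -0.321  0.062]
 blue [436. 347.] 190 [ 0.639 -0.421  0.042] [ 0.63  -0.437  0.02 ] [ 0.65  -0.403  0.063]
 blue [261. 356.] 107 [ 0.269 -0.397  0.043] [ 0.259 -0.407  0.021] [ 0.277 -0.378  0.065]
 blue [395. 365.] 190 [ 0.544 -0.449  0.043] [ 0.535 -0.465  0.02 ] [ 0.556 -0.431  0.066]
 plate ((0.6646515130996704, 0.06642459332942963), (0.2516322731971741, 0.34217405319213867), 5.481813907623291)
```

View pics/crop1.png

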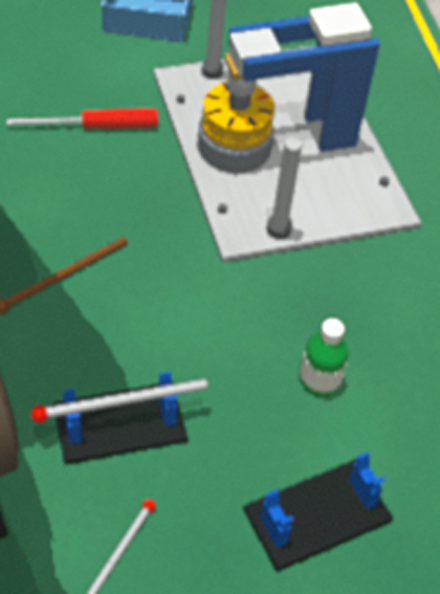

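The crop confirms the choice: the rack with the bar at side (325,315) is the leftmost, and its bar is thicker than the rod at (323,381). I'll move above it and refine with the wrist camera.

```bash
python3 -m handwheel '0 4 -3 0 .08; 0 8 -6 0 .16; 0 12.5 -9 0 .24; 0 17 -12.5 0 .316; 0 20 -15 0 .316'; python3 -m handwheel '0 2.3 -3.6 0 0;0 2.3 -3.6 0 0;0 2.3 -3.6 0 0'
python3 - <<'E'
from h import *
print(state()['ee_pos'],state()['tcp_rot'])
s=snap('wrist'); save(s,'w1.png'); print(-s['R'].T@s['t'],s['R'][2])
E
```

```text
t: 0.6
ee_pos: [0.3732, -0.3543, 0.2144]
tcp_rot: [-3.138, -0.143, 0.0]
wrist_force: [0.9, -0.5, -0.3]
width: 0.0947
grasp_force: 0.0
t: 0.9
ee_pos: [0.3926, -0.3176, 0.2147]
tcp_rot: [3.138, 0.151, 0.0]
wrist_force: [0.0, -0.3, 0.2]
width: 0.095
grasp_force: 0.0
[ 0.39256593 -0.31763671  0.2147269 ] [3.13766024e+00 1.50574788e-01 3.94902619e-05]
[ 0.4726137  -0.31120002  0.38461749] [-0.28250665 -0.0273742  -0.95887468]
```

View pics/w1.png

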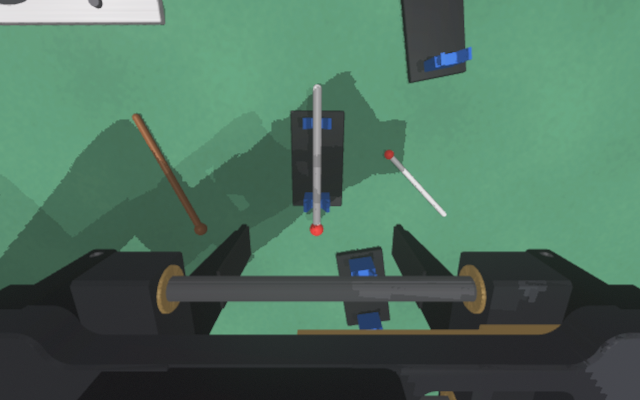

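The wrist view shows the bar with its tip at (317,87) and red ball at (317,229), with the two cradles at (317,124) and (317,202).

Run:
```python
from h import *
s=snap('wrist'); C=cloud(s)
hsv=cv2.cvtColor(s['color'],cv2.COLOR_RGB2HSV); H,Sa,V=[hsv[...,i].astype(int) for i in range(3)]
m=((Sa<60)&(V>100)); m[:, :295]=0; m[:,340:]=0; m[:80]=0; m[240:]=0
p=np.argwhere(m)[:,::-1]; X=np.array([onz(s,*a,.053) for a in p])
d=cv2.fitLine(X[:,:2].astype(np.float32),cv2.DIST_HUBER,0,.001,.001).ravel(); d[:2]*=np.sign(d[0]); print('bar dir deg',np.degrees(np.arctan2(d[1],d[0])),d[2:])
q=(X[:,:2]-d[2:])@d[:2]; print(q.min(),q.max(), 'tip',d[2:]+d[:2]*q.max())
print('depth z along bar',np.median(C[m][:,2]))
r=((H<8)|(H>172))&(Sa>150); r[:, :295]=0; r[:,340:]=0; c=np.argwhere(r).mean(0)[::-1]; print('ball',c,onz(s,*c,.052))
b=(H>100)&(H<125)&(Sa>120)&(C[...,2]>.03)&(C[...,2]<.07); b[:,:290]=0;b[:,345:]=0
n,l,st,cc=cv2.connectedComponentsWithStats(cv2.dilate(b.astype(np.uint8),np.ones((1,9))))
for i in range(1,n):
    k=(l==i)&b; 
    if k.sum()>20: P=C[k]; print('cradle',P.min(0).round(4),P.max(0).round(4),P.mean(0).round(4))
print(state()['ee_pos'])
```

```text
bar dir deg 4.780337 [ 0.4123946  -0.31188527]
-0.08993508162228289 0.0919477044948994 tip [ 0.50402248 -0.30422273]
depth z along bar 0.05378525529453392
ball [315.59803922 229.38235294] [ 0.33013707 -0.31872774  0.052     ]
cradle [ 0.4567 -0.302   0.0432] [ 0.4682 -0.2915  0.0616] [ 0.4623 -0.2967  0.0535]
cradle [ 0.4581 -0.3238  0.0432] [ 0.4703 -0.3127  0.0616] [ 0.4641 -0.3181  0.0538]
cradle [ 0.3563 -0.3103  0.0305] [ 0.3692 -0.2987  0.0622] [ 0.3645 -0.3045  0.0497]
cradle [ 0.3589 -0.3317  0.0326] [ 0.3709 -0.322   0.061 ] [ 0.3666 -0.327   0.0509]
[ 0.3919613  -0.31892167  0.2145632 ]
```

```bash
python3 -m handwheel '0 -.3 -.54 4 .012; 0 -.3 -.54 8 .012; 0 -.3 -.54 12 .012; 0 -.3 -.54 16 .012; 0 -.3 -.54 18.3 .012' 40; python3 -m handwheel '0 0 0 0 0; 0 0 0 0 0'; python3 -c "
from h import *
s=state();print(s['ee_pos'],s['tcp_rot'])"
```

```text
t: 1.5
ee_pos: [0.3873, -0.3137, 0.0288]
tcp_rot: [-3.137, -0.125, 0.003]
wrist_force: [0.1, -1.1, 0.3]
width: 0.0951
grasp_force: 0.0
t: 1.7
ee_pos: [0.3884, -0.314, 0.0318]
tcp_rot: [-3.139, -0.126, 0.001]
wrist_force: [0.8, 0.7, -0.3]
width: 0.0951
grasp_force: 0.0
[ 0.38836264 -0.31396865  0.03179934] [-3.13873379e+00 -1.26252009e-01  6.07604905e-04]
```

```bash
python3 -m handwheel '255 0 0 0 0; 255 0 0 0 0; 255 0 0 0 0; 255 0 0 0 0; 255 0 0 0 0' 50;python3 -m handwheel '255 0 0 0 0; 255 0 0 0 0; 255 0 0 -1 0; 255 0 0 -4 0;255 0 0 -8 0'; python3 -m handwheel '255 0 0 -3 0;255 0 0 -6 0;255 0 0 -6 0'; python3 -c "
from h import *
s=state();print(s)
"
```

```text
t: 2.2
ee_pos: [0.3888, -0.3131, 0.032]
tcp_rot: [3.138, 0.129, 0.001]
wrist_force: [-0.8, 0.1, -0.1]
width: 0.0599
grasp_force: 0.0
t: 2.7
ee_pos: [0.3881, -0.3125, 0.112]
tcp_rot: [-3.137, -0.128, 0.003]
wrist_force: [1.2, -0.3, -0.1]
width: 0.0207
grasp_force: 0.0
t: 3.0
ee_pos: [0.3897, -0.3139, 0.1757]
tcp_rot: [3.134, 0.128, 0.007]
wrist_force: [-0.4, -0.7, -0.5]
width: 0.0013
grasp_force: 0.0
{'t': 3.0, 'joint_positions': array([-8.10241510e-01,  3.61973782e-01,  1.90931118e+00, -4.06272128e-05,
        8.63679933e-01,  6.78679440e-01]), 'joint_velocities': array([-0.00160063,  0.05667116,  0.05788209, -0.00051661, -0.07555809,
        0.00116275]), 'tau': array([ 3.01415089e-02, -4.97355902e+01, -2.22348225e+01,  6.34205318e-02,
        8.67207013e-01, -2.43855451e-03]), 'ee_pos': array([ 0.38966659, -0.31393648,  0.17573698]), 'tcp_rot': array([3.13395077, 0.12840968, 0.0068143 ]), 'wrist_force': array([-0.41949267, -0.70007232, -0.47767875]), 'moment': array([ 0.06155619, -0.02335835,  0.0010956 ]), 'grasp_force': 0.0, 'width': 0.0012770160318317616}
```

The fingers hadn't closed when I lifted, so the bar is still untouched in the rack. I'll reopen, go down again and wait for the grip.

```bash
python3 -m handwheel '140 0 0 0 0; 140 0 0 0 0; 140 0 0 0 0; 140 0 0 0 0; 140 0 0 0 0';python3 -m handwheel '140 0 0 0 0; 140 0 0 0 0; 140 0 0 4 0; 140 0 0 8 0; 140 0 0 12 0'; python3 -m handwheel '140 0 0 2 0; 140 0 0 2 0; 255 0 0 2 0; 255 0 0 2 0; 255 0 0 2 0'; python3 -m handwheel '255 0 0 0 0; 255 0 0 0 0; 255 0 0 0 0; 255 0 0 0 0; 255 0 0 0 0' 50
```

```text
t: 3.5
ee_pos: [0.3886, -0.3129, 0.1711]
tcp_rot: [-3.138, -0.128, 0.001]
wrist_force: [0.1, -0.2, 0.2]
width: 0.0358
grasp_force: 0.0
t: 4.0
ee_pos: [0.3888, -0.3132, 0.0507]
tcp_rot: [3.138, 0.128, 0.002]
wrist_force: [0.7, -0.4, 0.2]
width: 0.0431
grasp_force: 0.0
t: 4.5
ee_pos: [0.3891, -0.3135, 0.0329]
tcp_rot: [3.137, 0.128, 0.002]
wrist_force: [-0.7, 0.4, -0.1]
width: 0.0243
grasp_force: 0.0
t: 5.0
ee_pos: [0.3889, -0.3132, 0.0321]
tcp_rot: [3.138, 0.129, 0.001]
wrist_force: [-1.1, 0.7, 7.0]
width: 0.009
grasp_force: 50.0
```

```bash
python3 -m handwheel '255 0 0 -1 0; 255 0 0 -4 0; 255 0 0 -8 0; 255 0 0 -12 0; 255 2 -4 -16.5 0'; python3 -c "
from h import *
s=state();print(s['grasp_force'],s['width'],s['ee_pos'])"; python3 -m handwheel '255 1 -5 0 0; 255 2 -10 0 0; 255 3 -15 0 0; 255 4 -20 0 0; 255 5.5 -25 0 0';python3 -m handwheel '255 0 -1 0 0; 255 0 -1 0 0; 255 0 -1 0 0'
python3 - <<'E'
from h import *
s=snap('wrist'); save(s,'w2.png')
import pickle; pickle.dump(s,open('w2.pkl','wb'))
q=state();print(q['ee_pos'],q['tcp_rot'],q['grasp_force'],q['width'])
E
```

```text
t: 5.5
ee_pos: [0.4015, -0.282, 0.1895]
tcp_rot: [3.138, 0.124, 0.002]
wrist_force: [0.6, 0.4, -1.2]
width: 0.0089
grasp_force: 50.0
49.9955016374588 0.00894270390033259 [ 0.40146465 -0.2820348   0.18953421]
t: 6.0
ee_pos: [0.4343, -0.0307, 0.1877]
tcp_rot: [3.139, 0.128, 0.0]
wrist_force: [0.3, -0.9, -0.4]
width: 0.0089
grasp_force: 50.0
t: 6.3
ee_pos: [0.4341, -0.0233, 0.1873]
tcp_rot: [3.139, 0.129, 0.0]
wrist_force: [-0.4, -0.3, -0.6]
width: 0.0082
grasp_force: 50.0
[ 0.43409032 -0.02379616  0.1872237 ] [3.13876368e+00 1.26816295e-01 1.00878552e-04] 49.99655842781067 0.009043421369155737
```

View pics/w2.png

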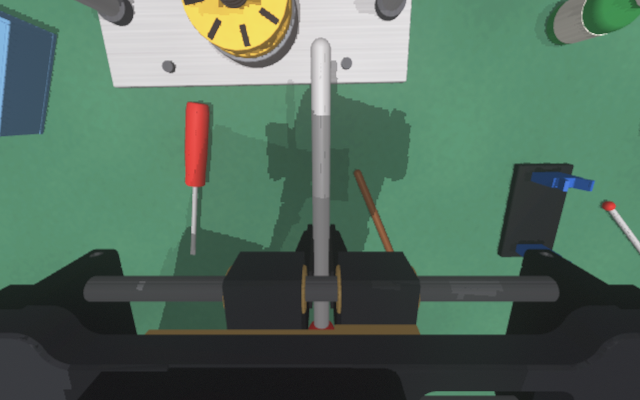

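The wrist view shows the bar gripped along the tool's x axis with its tip at (320,42). The collar is at about (238,10), with black stripes at (215,32), (244,35) and (269,17).

```bash
cat > collar.py <<'E'
from h import *
def stripes(s,c,verbose=True):
    C=cloud(s); hsv=cv2.cvtColor(s['color'],cv2.COLOR_RGB2HSV); H,Sa,V=[hsv[...,i].astype(int) for i in range(3)]
    v,u=np.mgrid[0:400,0:640]; K=s['camera_matrix']
    d=np.stack([(u-K[0,2])/K[0,0],(v-K[1,2])/K[1,1],np.ones(u.shape)],-1)@s['R']; o=-s['R'].T@s['t']
    X=o+d*((.089-o[2])/d[...,2])[...,None]
    r=np.hypot(X[...,0]-c[0],X[...,1]-c[1]); a=np.degrees(np.arctan2(X[...,1]-c[1],X[...,0]-c[0]))%360
    on=(abs(C[...,2]-.089)<.006)&(r>.02)&(r<.0445)
    red=on&((H<8)|(H>172))&(Sa>140); blk=on&(V<90)&~red
    for nm,m in(('blk',blk),('red',red)):
        n,l,st,cc=cv2.connectedComponentsWithStats(m.astype(np.uint8))
        for i in range(1,n):
            if st[i,4]>=12:
                k=l==i; e=np.exp(1j*np.radians(a[k])).mean(); print(nm,st[i,4],'ang %.1f'%(np.degrees(np.angle(e))%360),'r %.4f %.4f'%(r[k].min(),r[k].max()),cc[i].round(),'mod45 %.1f'%(np.degrees(np.angle(e))%45))
    y=(H>17)&(H<34)&(Sa>140)&(C[...,2]>.084)&(C[...,2]<.094)
    return X[y|blk|red][:,:2], C
E
python3 - <<'E'
from collar import *
import pickle
w=pickle.load(open('w2.pkl','rb')); s0=pickle.load(open('s0.pkl','rb'))
for s in(w,s0['side'],s0['top']):
    T,C=stripes(s,(.6045,.060)); h=cv2.convexHull(T.astype(np.float32)); 
    from scipy.optimize import least_squares
    P=h[:,0]
    f=least_squares(lambda p:np.hypot(P[:,0]-p[0],P[:,1]-p[1])-.045,[.6045,.06],loss='soft_l1',f_scale=.001); print('circ',f.x,len(P),abs(f.fun).mean())
for s in (w,):
    for a,b in(((114,86.5),(407,79.5)),):
        A,B=onz(s,*a,.012),onz(s,*b,.012); e=A-B; print(A,B,np.linalg.norm(e),'yaw',np.degrees(np.arctan2(-e[0],e[1])), (A+B)/2)
    P=cloud(s); hsv=cv2.cvtColor(s['color'],cv2.COLOR_RGB2HSV)
    pl=(hsv[...,1]<40)&(hsv[...,2]>120)&(abs(P[...,2]-.012)<.004)
    k=pl.copy(); k[:, :130]=0;k[:,400:]=0
    ed=[]
    for u in list(range(130,300,4))+list(range(340,400,4)):
        v=np.where(k[:,u])[0]
        if len(v): ed.append(onz(s,u,v.max()+.5,.012)[:2])
    ed=np.array(ed); d=cv2.fitLine(ed.astype(np.float32),cv2.DIST_HUBER,0,.001,.001).ravel(); print('front edge',np.degrees(np.arctan(-d[0]/d[1])),d[2:])
E
```

```text
blk 51 ang 103.8 r 0.0285 0.0433 [191.   1.] mod45 13.8
blk 91 ang 242.9 r 0.0236 0.0390 [268.  16.] mod45 17.9
blk 100 ang 146.5 r 0.0256 0.0411 [214.  29.] mod45 11.5
blk 87 ang 194.0 r 0.0237 0.0395 [244.  35.] mod45 14.0
circ [0.60683713 0.06071711] 40 0.0017716249860547054
circ [0.60317867 0.05731887] 23 0.0011601426327162714
circ [0.60580313 0.06243442] 20 0.0010466267484021585
[0.52588898 0.22267607 0.012     ] [ 0.5605794  -0.11380047  0.012     ] 0.3382600877527634 yaw 5.886345422435175 [0.54323419 0.0544378  0.012     ]
front edge 5.655598 [0.5413415  0.06198087]
```

```bash
python3 -m handwheel '255 2 0 0 0; 255 4 0 0 0; 255 4 0 0 0; 255 4 0 0 0; 255 4 0 0 0'
cat > fit.py <<'E'
from collar import *
from scipy.optimize import least_squares
def fit(s,c=(.6065,.0607)):
    C=cloud(s); hsv=cv2.cvtColor(s['color'],cv2.COLOR_RGB2HSV); V=hsv[...,2].astype(int); S=hsv[...,1];H=hsv[...,0]
    v,u=np.mgrid[0:400,0:640]; K=s['camera_matrix']
    d=np.stack([(u-K[0,2])/K[0,0],(v-K[1,2])/K[1,1],np.ones(u.shape)],-1)@s['R']; o=-s['R'].T@s['t']
    X=(o+d*((.089-o[2])/d[...,2])[...,None])[...,:2]
    r=np.hypot(*(X-np.array(c)).transpose(2,0,1)); on=(abs(C[...,2]-.089)<.006)&(r<.043)&(r>.021)
    red=on&((H<8)|(H>172))&(S>140); m=on&((V<90)|red)
    n,l,st,cc=cv2.connectedComponentsWithStats(m.astype(np.uint8)); L=[];A=[];T=[]
    for i in range(1,n):
        if st[i,4]<40: continue
        p=X[l==i]; L.append(p.mean(0)); dd=cv2.fitLine(p.astype(np.float32),cv2.DIST_L2,0,.001,.001).ravel(); A.append(dd); 
        T.append((st[i,4],cc[i].round(),'RED' if red[l==i].mean()>.5 else '',round(np.degrees(np.arctan2(*(p.mean(0)-c)[::-1]))%360,1)))
    for t in T: print(t)
    A=np.array(A); L=np.array(L)
    # line intersection = axis
    N=np.stack([-A[:,1],A[:,0]],1); x=np.linalg.lstsq(N,(N*A[:,2:]).sum(1),rcond=None)[0]; print('lines meet',x)
    k=np.round((np.degrees(np.arctan2(L[:,1]-c[1],L[:,0]-c[0]))-14)/45)
    f=least_squares(lambda p:(np.stack([p[0]+p[3]*np.cos(p[2]+k*np.pi/4),p[1]+p[3]*np.sin(p[2]+k*np.pi/4)],1)-L).ravel(),[*c,np.radians(14),.032]); print('fit c',f.x[:2],'th0',np.degrees(f.x[2]),'r',f.x[3],'res',abs(f.fun).max())
    return f.x
E
python3 - <<'E'
from fit import *
import pickle
fit(pickle.load(open('w2.pkl','rb')))
s=snap('wrist'); pickle.dump(s,open('w3.pkl','wb')); fit(s); save(s,'w3.png',(130,0,450,240),2.5)
h=cv2.cvtColor(s['color'],cv2.COLOR_RGB2HSV);C=cloud(s);y=(h[...,0]>17)&(h[...,0]<34)&(h[...,1]>140)&(C[...,2]>.084)&(C[...,2]<.094)
print(C[y].min(0),C[y].max(0))
print(state()['ee_pos'],state()['tcp_rot'])
# bar tip axis
m=(h[...,1]<50)&(C[...,2]>.19)&(C[...,2]<.225)&(C[...,0]>.49); print(C[m].mean(0),C[m].max(0)); p=C[m][:,:2].astype(np.float32); d=cv2.fitLine(p,cv2.DIST_HUBER,0,.001,.001).ravel(); print('bar',d,np.degrees(np.arctan(d[1]/d[0])))
E
```

```text
t: 6.85
ee_pos: [0.4732, -0.0202, 0.1869]
tcp_rot: [-3.139, -0.126, 0.001]
wrist_force: [-0.5, -0.4, -1.2]
width: 0.009
grasp_force: 50.0
(np.int32(50), array([191.,   1.]), '', np.float64(107.0))
(np.int32(91), array([268.,  16.]), '', np.float64(240.3))
(np.int32(100), array([214.,  29.]), '', np.float64(149.4))
(np.int32(87), array([244.,  35.]), '', np.float64(194.4))
lines meet [0.6039878  0.06124597]
fit c [0.60655235 0.06292936] th0 17.730735964212993 r 0.034416288617250074 res 0.0008683336775239248
(np.int32(103), array([275.,  34.]), '', np.float64(287.0))
(np.int32(49), array([197.,  53.]), '', np.float64(106.8))
(np.int32(73), array([270.,  66.]), '', np.float64(240.2))
(np.int32(84), array([218.,  79.]), '', np.float64(149.3))
(np.int32(75), array([248.,  84.]), '', np.float64(194.3))
lines meet [0.6049699  0.06162285]
fit c [0.60641815 0.06261671] th0 17.06049892867091 r 0.03436513802128374 res 0.0006795731788304532
[0.56229304 0.01763497 0.08400413] [0.64116406 0.10447936 0.09139583]
[ 0.47328563 -0.02001324  0.18705855] [ 3.13900080e+00  1.26859347e-01 -8.11746470e-04]
[ 0.54322886 -0.01546225  0.20818471] [ 0.58925019 -0.00723787  0.21157047]
bar [ 0.9966199   0.08215111  0.54322886 -0.01546225] 4.712222
```

View pics/w3.png

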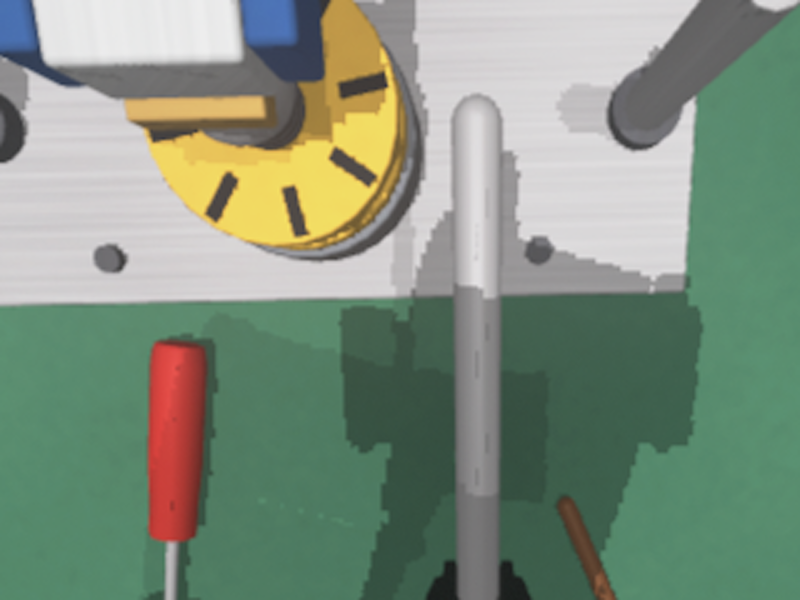

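The wrist crop shows the collar's front stripes clearly, with the one at 107° partly hidden by the pad, and the bar tip free at crop (478,100). I'll fit the axis without the hidden stripe and check how level the bar is.

Run:
```python
from h import *
import pickle
from scipy.optimize import least_squares
s=pickle.load(open('w3.pkl','rb')); C=cloud(s)
for nm in ('w2.pkl','w3.pkl'):
  s=pickle.load(open(nm,'rb')); C=cloud(s);V=s['color'].max(-1)
  v,u=np.mgrid[0:400,0:640]; c0=np.array([.606,.0612])
  X=np.zeros((400,640,2))
  K=s['camera_matrix']; d=np.stack([(u-K[0,2])/K[0,0],(v-K[1,2])/K[1,1],np.ones(u.shape)],-1)@s['R']; o=-s['R'].T@s['t']
  X=(o+d*((.089-o[2])/d[...,2])[...,None])[...,:2]; r=np.hypot(*(X-c0).transpose(2,0,1))
  m=(abs(C[...,2]-.089)<.006)&(r<.043)&(r>.021)&(V<90)
  n,l,st,cc=cv2.connectedComponentsWithStats(m.astype(np.uint8)); L=[]
  for i in range(1,n):
    if st[i,4]<60: continue
    p=X[l==i].mean(0); L.append(p)
  L=np.array(L); ang=np.degrees(np.arctan2(*(L-c0).T[::-1]))%360; k=np.round((ang-149)/45)
  for cfix in (None,c0):
    g=lambda p:(np.stack([p[0]+p[3]*np.cos(p[2]+k*np.pi/4),p[1]+p[3]*np.sin(p[2]+k*np.pi/4)],1)-L).ravel()
    f=least_squares(g,[*c0,2.6,.033]) if cfix is None else least_squares(lambda q:g([*c0,*q]),[2.6,.033])
    print(nm,ang.round(1),f.x,'th',np.degrees(f.x[-2]),abs(f.fun).max())
h=cv2.cvtColor(s['color'],cv2.COLOR_RGB2HSV); m=(h[...,1]<50)&(C[...,2]>.19)&(C[...,2]<.225)&(C[...,0]>.47); P=C[m]
for a in np.arange(.48,.59,.02):
    q=P[abs(P[:,0]-a)<.01]
    if len(q): print(round(a,2),q[:,1].mean().round(4),np.percentile(q[:,2],95).round(4))
```

```text
w2.pkl [241.5 149.6 195.5] [0.60654342 0.06195625 2.64096716 0.03393115] th 151.3162718289538 0.00010496417972004346
w2.pkl [241.5 149.6 195.5] [2.62713449 0.03334367] th 150.52371872034365 0.0006746264875489988
w3.pkl [287.6 241.4 149.6 195.4] [0.60653924 0.06210139 2.64244271 0.0340112 ] th 151.40081511672471 0.00010825545258859315
w3.pkl [287.6 241.4 149.6 195.4] [2.63533821 0.03336809] th 150.99375715514782 0.001087257074292955
0.48 -0.0207 0.2231
0.5 -0.0188 0.2098
0.52 -0.0175 0.2097
0.54 -0.0158 0.2098
0.56 -0.0141 0.2099
0.58 -0.0125 0.2098
```

```bash
python3 -m handwheel '255 -3 -4 0 .14; 255 -3 -8 0 .28; 255 -3 -12 0 .42; 255 -2 -16.57 0 .58; 255 -.44 -16.57 0 .58'; python3 -m handwheel '255 -1 0 0 0; 255 -1 0 4 0; 255 -1 0 8 0; 255 -1 0 12 0; 255 -1 0 13.4 0'; python3 -m handwheel '255 .5 0 0 0; 255 1 0 0 0; 255 1 0 0 0'
cat > rel.py <<'E'
from h import *
from scipy.optimize import least_squares
import sys
def rel(th0=151.4,c0=(.6065,.062),name=None,zb=.071):
    s=snap('wrist'); q=state(); yaw=2*np.degrees(np.arctan2(q['tcp_rot'][1],q['tcp_rot'][0])); yaw=(yaw+180)%360-180
    c0=np.array(c0); C=cloud(s); col=s['color'].astype(int); V=col.max(-1); h=cv2.cvtColor(s['color'],cv2.COLOR_RGB2HSV)
    v,u=np.mgrid[0:400,0:640]; K=s['camera_matrix']; d=np.stack([(u-K[0,2])/K[0,0],(v-K[1,2])/K[1,1],np.ones(u.shape)],-1)@s['R']; o=-s['R'].T@s['t']
    X=(o+d*((.089-o[2])/d[...,2])[...,None])[...,:2]; r=np.hypot(*(X-c0).transpose(2,0,1))
    red=((h[...,0]<8)|(h[...,0]>172))&(h[...,1]>140)
    on=(abs(C[...,2]-.089)<.006)&(r<.043)&(r>.021); m=on&((V<90)|red)
    n,l,st,cc=cv2.connectedComponentsWithStats(m.astype(np.uint8)); L=[]; 
    for i in range(1,n):
        if st[i,4]<60: continue
        p=X[l==i].mean(0); L.append(p); print('stripe',st[i,4],cc[i].round(),'RED' if red[l==i].mean()>.5 else '',np.degrees(np.arctan2(*(p-c0)[::-1]))%360)
    L=np.array(L); ang=np.degrees(np.arctan2(*(L-c0).T[::-1]))%360; k=np.round((ang-th0)/45)
    g=lambda p:(np.stack([p[0]+p[3]*np.cos(p[2]+k*np.pi/4),p[1]+p[3]*np.sin(p[2]+k*np.pi/4)],1)-L).ravel()
    f=least_squares(g,[*c0,np.radians(th0),.033]); print('c',f.x[:2],'th',np.degrees(f.x[2]),'r',f.x[3],'res',abs(f.fun).max())
    f1=least_squares(lambda q:g([*c0,q[0],.034]),[np.radians(th0)]); print(' th with fixed c',np.degrees(f1.x),abs(f1.fun).max())
    t=np.array([np.cos(np.radians(yaw)),np.sin(np.radians(yaw))]); e=q['ee_pos']
    D=(C[...,:2]-e[:2]); a=D@t; b=D@np.array([-t[1],t[0]])
    m=(h[...,1]<60)&(abs(C[...,2]-zb-.002)<.012)&(a>.03)&(a<.13)&(abs(b)<.02)
    P=np.stack([a[m],b[m],C[m][:,2]],1); 
    print('tcp',e,'yaw',yaw,'n',len(P))
    if len(P)>30:
        for x in np.arange(.04,.12,.02):
            w=P[abs(P[:,0]-x)<.01]
            if len(w): print('  along %.3f lat %.4f..%.4f top %.4f'%(x,*np.percentile(w[:,1],[2,98]),np.percentile(w[:,2],95)))
        print('  tip at',np.percentile(P[:,0],99.7))
    for nm,c in(('fit',f.x[:2]),('c0',c0)):
        w=c-e[:2]; print(' axis rel',nm,'ahead %.4f lat %.4f'%(w@t,w@np.array([-t[1],t[0]])))
    print('F',q['wrist_force'].round(2),'Mz',q['moment'].round(3),'grip',q['grasp_force'],q['t'])
    if name: save(s,name)
E
python3 -c "
from rel import *
rel(name='w4.png')"
```

```text
t: 7.4
ee_pos: [0.4548, 0.1481, 0.1874]
tcp_rot: [-3.043, 0.778, 0.0]
wrist_force: [-0.4, -0.4, -1.5]
width: 0.0087
grasp_force: 50.0
t: 7.9
ee_pos: [0.4451, 0.1492, 0.0505]
tcp_rot: [3.043, -0.774, -0.006]
wrist_force: [0.1, 0.4, -1.0]
width: 0.009
grasp_force: 50.0
t: 8.2
ee_pos: [0.4573, 0.1449, 0.0543]
tcp_rot: [-3.044, 0.775, -0.004]
wrist_force: [0.1, 0.4, -1.0]
width: 0.0087
grasp_force: 50.0Traceback (most recent call last):
  File "<string>", line 3, in <module>
    rel(name='w4.png')
    ~~~^^^^^^^^^^^^^^^
  File "rel.py", line 15, in rel
    L=np.array(L); ang=np.degrees(np.arctan2(*(L-c0).T[::-1]))%360; k=np.round((ang-th0)/45)
                                               ~^~~
ValueError: operands could not be broadcast together with shapes (0,) (2,)
```

Run:
```python
from h import *
import pickle
s=snap('wrist'); pickle.dump(s,open('w4.pkl','wb')); save(s,'w4.png'); C=cloud(s)
print([proj(s,(.6065+.034*np.cos(a),.062+.034*np.sin(a),.089)).round() for a in np.radians([106.4,151.4,196.4,241.4])])
```

```text
[array([261., -58.]), array([321., -28.]), array([381., -58.]), array([ 412., -136.])]
```

View pics/w4.png

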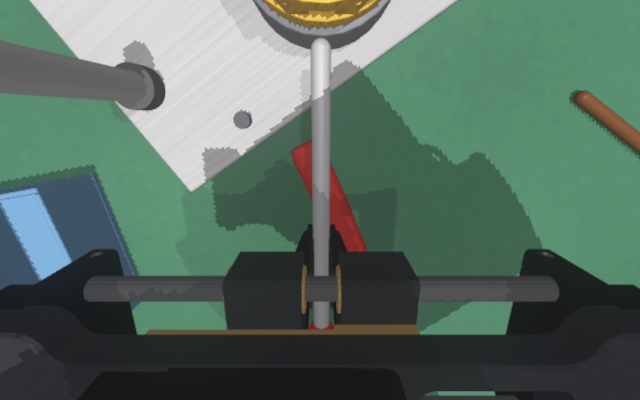

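The wrist view at the pre-insert pose shows the bar tip at (320,42), facing the collar rim, whose lower arc appears centred near (322,20). I'll quantify the lateral offset from the row spans.

Run:
```python
from h import *
import pickle
s=pickle.load(open('w4.pkl','rb')); h=cv2.cvtColor(s['color'],cv2.COLOR_RGB2HSV); C=cloud(s)
y=(h[...,0]>15)&(h[...,0]<36)&(h[...,1]>120)
for r in range(0,26,3):
    u=np.where(y[r,200:450])[0]+200
    if len(u): print(r,u.min(),u.max(),(u.min()+u.max())/2, C[r,u.min()],C[r,u.max()])
f=(C[...,2]>.035)&(C[...,2]<.052)&(h[...,1]<60)
for r in range(0,40,5):
    u=np.where(f[r,200:450])[0]+200
    if len(u): print('foot',r,u.min(),u.max(),(u.min()+u.max())/2)
for r in (60,90,120,150): 
    b=(abs(C[r,:,2]-.073)<.01)&(h[r,:,1]<70); u=np.where(b[290:350])[0]+290; print('bar',r,u.min(),u.max(),(u.min()+u.max())/2)
q=state(); e=q['ee_pos']; yaw=2*np.arctan2(q['tcp_rot'][1],q['tcp_rot'][0]); t=np.array([np.cos(yaw),np.sin(yaw)]); print(e,np.degrees(yaw))
for c in ((.6065,.062),):
    w=np.array(c)-e[:2]; print(w@t,w@[-t[1],t[0]])
b=(abs(C[...,2]-.073)<.01)&(h[...,1]<60); b[:, :300]=0; b[:,340:]=0;P=C[b]; D=P[:,:2]-e[:2]; a=D@t; print('bar lat',[((D@[-t[1],t[0]])[abs(a-x)<.008].mean()*1e3).round(2) for x in (.05,.07,.09,.105)],'tip',np.percentile(a,99.8),'top',np.percentile(P[:,2],95))
```

```text
0 263 379 321.0 [0.59164102 0.10426568 0.05762092] [0.5629076  0.05165644 0.05746558]
3 266 376 321.0 [0.58909004 0.1036303  0.05939273] [0.56267114 0.05325477 0.05636649]
6 269 373 321.0 [0.58800993 0.10295415 0.05720988] [0.5629465  0.05414821 0.05277387]
9 273 370 321.5 [0.58631014 0.10181044 0.05589798] [0.56326169 0.05504941 0.04887645]
12 277 366 321.5 [0.58440936 0.10065535 0.05504582] [0.56142541 0.05971798 0.05669288]
15 282 361 321.5 [0.58088964 0.0991613  0.05829752] [0.5616331 0.0624038 0.0557979]
18 286 356 321.0 [0.57921568 0.09796205 0.05666384] [0.56265824 0.0641953  0.05091428]
21 293 350 321.5 [0.5767299  0.09532526 0.05498705] [0.56308627 0.06757492 0.05023752]
24 302 340 321.0 [0.57281191 0.09191615 0.05638752] [0.56347901 0.07388766 0.05469886]
foot 0 253 389 321.0
foot 5 256 386 321.0
foot 10 259 382 320.5
foot 15 264 378 321.0
foot 20 269 373 321.0
foot 25 274 367 320.5
foot 30 282 360 321.0
foot 35 291 352 321.5
bar 60 310 330 320.0
bar 90 311 329 320.0
bar 120 311 329 320.0
bar 150 312 329 320.5
[0.45660904 0.14517283 0.0541627 ] 331.43627185283793
0.17141502605446104 -0.0013812674215207682
bar lat [np.float64(-0.98), np.float64(-0.82), np.float64(-0.78), np.float64(-0.82)] tip 0.11643955111404891 top 0.0776012839720946
```

```bash
python3 -m handwheel '255 0 .05 .12 0; 255 .5 .05 .12 0; 255 .9 .05 .12 0; 255 1.2 .05 .12 0; 255 1.4 .05 .12 0'; python3 -m handwheel '255 .4 0 0 0; 255 .8 0 0 0; 255 1.2 0 0 0; 255 1.2 0 0 0'; python3 -c "
from h import *
q=state();print(q['ee_pos'],q['wrist_force'],q['moment']);s=snap('wrist');save(s,'w5.png',(200,0,440,180),2.5)"
```

```text
t: 8.8
ee_pos: [0.4685, 0.138, 0.0519]
tcp_rot: [3.045, -0.775, 0.0]
wrist_force: [0.1, 0.6, -0.9]
width: 0.0087
grasp_force: 50.0
t: 9.2
ee_pos: [0.4793, 0.1322, 0.0518]
tcp_rot: [-3.044, 0.775, -0.001]
wrist_force: [0.3, 0.0, -1.3]
width: 0.009
grasp_force: 50.0
[0.47925711 0.13223303 0.05183828] [ 0.30919145  0.04414055 -1.34378923] [ 0.04828905  0.02891022 -0.04108679]
```

View pics/w5.png

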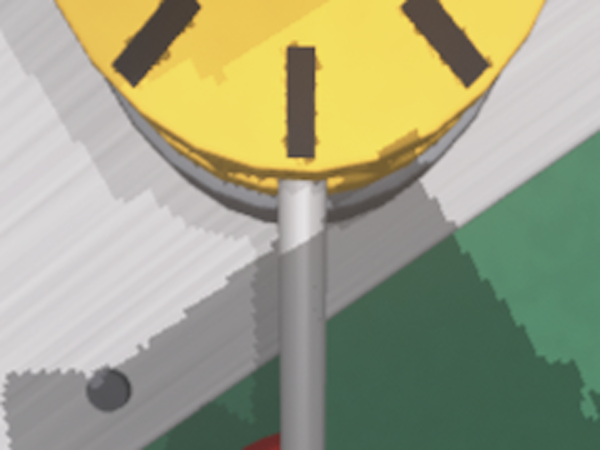

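The crop shows the bar in the hole at crop (302,185), in line with the black stripe above it, and with no contact force. I'll start the first stroke, an arc of radius 14.5 cm about the axis, 25° per call.

```bash
cat > tq.py <<'E'
from h import *
T=[]
q=state(); e=q['ee_pos']; c=np.array([.6065,.0622]); F=q['wrist_force']; r=e[:2]-c; M=q['moment'][2]+r[0]*F[1]-r[1]*F[0]
yaw=2*np.degrees(np.arctan2(q['tcp_rot'][1],q['tcp_rot'][0]))
print('  torque %.3f'%M,'F',F.round(2),'Mz %.3f'%q['moment'][2],'yaw %.2f'%((yaw+180)%360-180),'psi %.2f R %.4f'%(np.degrees(np.arctan2(r[1],r[0]))%360,np.hypot(*r)),'z',e[2].round(4))
E
python3 tq.py; python3 -m handwheel '255 .055 1.264 0 -.0873; 255 .22 2.518 0 -.1745; 255 .494 3.753 0 -.2618; 255 .874 4.959 0 -.3491; 255 1.359 6.128 0 -.4363'; python3 tq.py
```

```text
torque 0.015 F [-1.17  0.16 -1.54] Mz -0.047 yaw -28.56 psi 151.21 R 0.1456 z 0.0518
t: 9.75
ee_pos: [0.4615, 0.0722, 0.052]
tcp_rot: [-3.14, 0.089, -0.002]
wrist_force: [3.2, 5.7, -2.1]
width: 0.009
grasp_force: 50.9
  torque -0.240 F [ 3.15  5.7  -2.11] Mz 0.619 yaw -3.25 psi 176.06 R 0.1454 z 0.052
```

```bash
python3 -m handwheel '255 .055 1.264 0 -.0873; 255 .22 2.518 0 -.1745; 255 .494 3.753 0 -.2618; 255 .874 4.959 0 -.3491; 255 1.359 6.128 0 -.4363'; python3 tq.py;python3 -m handwheel '255 .055 1.264 0 -.0873; 255 .22 2.518 0 -.1745';  python3 tq.py;  python3 -c "
from h import *
s=snap('wrist');save(s,'w6.png',(200,0,440,180),2.5)"
```

```text
t: 10.25
ee_pos: [0.4707, 0.0102, 0.0518]
tcp_rot: [-3.085, -0.592, 0.001]
wrist_force: [-0.2, 6.0, -1.6]
width: 0.0093
grasp_force: 50.8
  torque -0.214 F [-0.21  6.02 -1.58] Mz 0.615 yaw 21.74 psi 200.94 R 0.1454 z 0.0518
t: 10.45
ee_pos: [0.4816, -0.0123, 0.0517]
tcp_rot: [-3.021, -0.859, 0.003]
wrist_force: [-0.5, 7.2, -1.1]
width: 0.0086
grasp_force: 50.8
  torque -0.322 F [-0.49  7.17 -1.09] Mz 0.610 yaw 31.74 psi 210.82 R 0.1455 z 0.0517
```

View pics/w6.png

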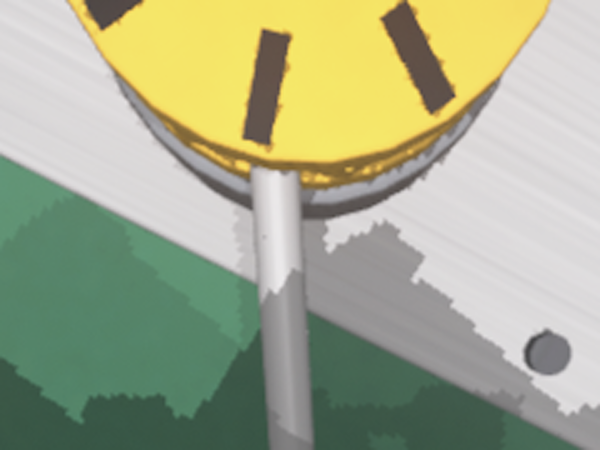

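The crop shows the bar tilted about 4° in the grip and the hole lagging, with the stripe at crop (267,88). The torque is still at friction level. I'll back off to unload the bar, then measure.

```bash
python3 -m handwheel '255 .02 -.76 0 .052; 255 .055 -1.264 0 .0873; 255 .055 -1.264 0 .0873'; python3 tq.py; python3 -c "
from rel import *
rel(th0=203)"
```

```text
t: 10.8
ee_pos: [0.4758, -0.0008, 0.0519]
tcp_rot: [-3.059, -0.716, 0.001]
wrist_force: [-0.1, 0.2, -1.5]
width: 0.0088
grasp_force: 50.0
  torque 0.036 F [-0.15  0.2  -1.48] Mz 0.071 yaw 26.37 psi 205.74 R 0.1451 z 0.0519
stripe 351 [257.  11.]  157.79435220945976
c [0.60512336 0.06269574] th 202.9998372530351 r 0.034537002702528144 res 3.9942388424529796e-09
 th with fixed c [202.79430539] 0.0019204330295714556
tcp [ 0.47596275 -0.0010554   0.05189634] yaw 26.462640756055066 n 2507
  along 0.040 lat -0.0049..0.0041 top 0.0749
  along 0.060 lat -0.0049..0.0043 top 0.0749
  along 0.080 lat -0.0048..0.0045 top 0.0750
  along 0.100 lat -0.0052..0.0044 top 0.0750
  tip at 0.100779217458651
 axis rel fit ahead 0.1440 lat -0.0005
 axis rel c0 ahead 0.1450 lat -0.0017
F [-0.46  0.99 -1.33] Mz [0.097 0.178 0.115] grip 50.0025200843811 10.85
```

```bash
python3 -m handwheel '255 .027 -.885 0 .061; 255 .027 -.885 0 .061; 255 -1.5 -.885 0 .061; 255 -3 -.885 0 .061; 255 -4 -.885 0 .061'; python3 tq.py; python3 -m handwheel '255 0 0 -4 0; 255 0 0 -8 0; 255 0 0 -11 0'; python3 -m handwheel '255 .158 -2.415 0 .131; 255 .63 -4.788 0 .262; 255 1.408 -7.08 0 .393; 255 2.479 -9.25 0 .524; 255 3.843 -11.288 0 .656'; python3 -m handwheel '255 .158 -2.415 0 .131; 255 .158 -2.415 0 .131; 255 .158 -2.415 0 .131'; python3 -c "
from rel import *
rel(th0=203,zb=.181)"
```

```text
t: 11.35
ee_pos: [0.436, -0.0118, 0.0519]
tcp_rot: [3.078, 0.627, -0.0]
wrist_force: [1.1, 0.4, -1.0]
width: 0.0082
grasp_force: 50.0
  torque -0.049 F [ 1.09  0.43 -1.02] Mz -0.056 yaw 23.03 psi 203.46 R 0.1859 z 0.0519
t: 11.65
ee_pos: [0.4368, -0.0116, 0.164]
tcp_rot: [3.078, 0.626, 0.002]
wrist_force: [0.5, -0.7, -1.3]
width: 0.009
grasp_force: 50.0
t: 12.15
ee_pos: [0.4278, 0.1084, 0.1621]
tcp_rot: [-3.115, 0.407, -0.001]
wrist_force: [-0.3, -0.8, -0.7]
width: 0.0084
grasp_force: 50.0
t: 12.45
ee_pos: [0.4354, 0.1306, 0.1618]
tcp_rot: [3.084, -0.597, -0.0]
wrist_force: [0.3, -0.3, -1.5]
width: 0.0089
grasp_force: 50.0
stripe 103 [285.   6.]  112.95724828760461
stripe 98 [352.   7.]  202.4890319884084
stripe 105 [319.  19.]  157.96749139964462
c [0.60666567 0.06191652] th 202.7820284470613 r 0.034931813339107436 res 0.0011968930966492763
 th with fixed c [202.80153432] 0.0014185510704763926
tcp [0.43531012 0.13019545 0.16177634] yaw -21.96097763452147 n 3132
  along 0.040 lat -0.0053..0.0042 top 0.1847
  along 0.060 lat -0.0052..0.0040 top 0.1847
  along 0.080 lat -0.0050..0.0043 top 0.1847
  along 0.100 lat -0.0049..0.0045 top 0.1847
  tip at 0.11569910047280098
 axis rel fit ahead 0.1845 lat 0.0008
 axis rel c0 ahead 0.1843 lat 0.0008
F [-0.32 -0.08 -1.7 ] Mz [ 0.105  0.038 -0.01 ] grip 49.99658703804016 12.5
```

```bash
python3 -m handwheel '255 0 -.14 3 0; 255 0 -.14 7 0; 255 0 -.14 11 0; 255 .9 -.14 11 0; 255 .9 -.14 11 0'; python3 tq.py
cat > sym.py <<'E'
from h import *
s=snap('wrist'); h=cv2.cvtColor(s['color'],cv2.COLOR_RGB2HSV); C=cloud(s)
y=(h[...,0]>15)&(h[...,0]<36)&(h[...,1]>120); o=[]
for r in range(0,26,2):
    u=np.where(y[r,200:450])[0]+200
    if len(u)>20: o.append((u.min()+u.max())/2)
b=[]
for r in range(60,150,10):
    u=np.where((abs(C[r,:,2]-.073)<.01)&(h[r,:,1]<70)&(abs(np.arange(640)-320)<30))[0]; b.append((u.min()+u.max())/2)
print('collar col',np.round(o,1),'bar col',np.round(b,1))
dk=(h[...,2]<90)&(abs(C[...,2]-.089)<.006); n,l,st,cc=cv2.connectedComponentsWithStats(dk.astype(np.uint8))
print([(st[i,4],cc[i].round(1)) for i in range(1,n) if st[i,4]>40 and cc[i][1]<60])
E
python3 sym.py
```

```text
t: 13.0
ee_pos: [0.4456, 0.1276, 0.0524]
tcp_rot: [3.083, -0.603, -0.0]
wrist_force: [0.3, -0.3, -0.6]
width: 0.0087
grasp_force: 50.0
  torque 0.016 F [ 0.27 -0.33 -0.57] Mz -0.019 yaw -22.14 psi 157.87 R 0.1737 z 0.0524
collar col [318.5 318.5 318.5 318.5 318.5 318.5 318.5 318.5 318.5 319. ] bar col [319.5 319.5 320.  320.  320.  320.  320.  320.  320. ]
[]
```

```bash
python3 -m handwheel '255 .4 -.06 0 0; 255 .9 -.06 0 0; 255 1.4 -.06 0 0; 255 1.8 -.06 0 0; 255 2.2 -.06 0 0'; python3 tq.py; python3 -m handwheel '255 .4 0 0 0; 255 .65 0 0 0; 255 .65 0 0 0'; python3 tq.py; python3 sym.py
```

```text
t: 13.55
ee_pos: [0.4654, 0.1206, 0.0521]
tcp_rot: [-3.083, 0.603, -0.001]
wrist_force: [-0.3, -0.6, -1.5]
width: 0.009
grasp_force: 50.0
  torque 0.071 F [-0.26 -0.57 -1.46] Mz -0.025 yaw -22.14 psi 157.50 R 0.1527 z 0.0521
t: 13.85
ee_pos: [0.4713, 0.1182, 0.0518]
tcp_rot: [3.083, -0.603, 0.0]
wrist_force: [0.1, -0.4, -0.9]
width: 0.0087
grasp_force: 50.0
  torque 0.048 F [ 0.13 -0.4  -0.89] Mz 0.001 yaw -22.15 psi 157.49 R 0.1464 z 0.0518Traceback (most recent call last):
  File "sym.py", line 9, in <module>
    u=np.where((abs(C[r,:,2]-.073)<.01)&(h[r,:,1]<70)&(abs(np.arange(640)-320)<30))[0]; b.append((u.min()+u.max())/2)
                                                                                                  ~~~~~^^
    return umr_minimum(a, axis, None, out, keepdims, initial, where)
ValueError: zero-size array to reduction operation minimum which has no identity
```

```bash
cat > tqm.py <<'E'
import os,sys
from h import *
# mean torque over camera-call periods (arm holds)
M=[];m=[]
for i in range(6):
    q=state(); e=q['ee_pos']; c=np.array([.6067,.0625]); F=q['wrist_force']; r=e[:2]-c; M.append(q['moment'][2]+r[0]*F[1]-r[1]*F[0]); m.append(q['moment'][2]); imaging.snapshot('wrist')
yaw=2*np.degrees(np.arctan2(q['tcp_rot'][1],q['tcp_rot'][0]))
print('  HOLD torque %.3f +- %.3f Mz %.3f'%(np.mean(M),np.std(M)/6**.5,np.mean(m)),'yaw %.2f'%((yaw+180)%360-180),'t',q['t'])
E
python3 -m handwheel '255 .055 1.264 0 -.0873; 255 .22 2.518 0 -.1745; 255 .494 3.753 0 -.2618; 255 .874 4.959 0 -.3491; 255 1.359 6.128 0 -.4363'; python3 tqm.py;python3 -m handwheel '255 .055 1.264 0 -.0873; 255 .22 2.518 0 -.1745; 255 .494 3.753 0 -.2618; 255 .874 4.959 0 -.3491'; python3 tqm.py
```

```text
t: 14.4
ee_pos: [0.4604, 0.0565, 0.0519]
tcp_rot: [-3.14, -0.087, -0.001]
wrist_force: [2.6, 6.4, -2.0]
width: 0.0091
grasp_force: 50.9
  HOLD torque -0.210 +- 0.045 Mz 0.491 yaw 2.74 t 14.65
t: 15.1
ee_pos: [0.4712, 0.0077, 0.0518]
tcp_rot: [-3.078, -0.628, 0.002]
wrist_force: [-0.4, 5.7, -0.1]
width: 0.0088
grasp_force: 50.8
  HOLD torque -0.158 +- 0.043 Mz 0.464 yaw 22.71 t 15.35
```

```bash
python3 -m handwheel '255 .02 .759 0 -.0524; 255 .079 1.516 0 -.1047' 60; python3 tq.py; python3 -m handwheel '255 .02 .759 0 -.0524; 255 .079 1.516 0 -.1047'; python3 tq.py; python3 -m handwheel '255 .02 .759 0 -.0524; 255 .079 1.516 0 -.1047'; python3 tq.py
```

```text
t: 15.6
ee_pos: [0.4777, -0.0056, 0.0518]
tcp_rot: [-3.041, -0.786, 0.002]
wrist_force: [-1.9, 6.1, -1.1]
width: 0.0089
grasp_force: 60.7
  torque -0.384 F [-1.92  6.14 -1.13] Mz 0.537 yaw 28.97 psi 207.76 R 0.1455 z 0.0518
t: 15.8
ee_pos: [0.4856, -0.0186, 0.0518]
tcp_rot: [-2.996, -0.943, 0.002]
wrist_force: [-2.0, 5.9, -0.5]
width: 0.0086
grasp_force: 60.7
  torque -0.262 F [-2.03  5.93 -0.48] Mz 0.619 yaw 34.95 psi 213.77 R 0.1454 z 0.0518
t: 16.0
ee_pos: [0.4948, -0.0306, 0.0517]
tcp_rot: [-2.942, -1.098, 0.003]
wrist_force: [-3.6, 4.9, -0.6]
width: 0.0088
grasp_force: 60.7
  torque -0.278 F [-3.61  4.89 -0.56] Mz 0.603 yaw 40.94 psi 219.72 R 0.1453 z 0.0517
```

```bash
python3 -m handwheel '255 .02 .759 0 -.0524; 255 .079 1.516 0 -.1047'; python3 tq.py; python3 -m handwheel '255 .02 .759 0 -.0524'; python3 tq.py; python3 -c "
from rel import *
rel(th0=221)"
```

```text
t: 16.2
ee_pos: [0.5051, -0.0416, 0.0516]
tcp_rot: [-2.88, -1.251, 0.004]
wrist_force: [-4.8, 4.7, -1.2]
width: 0.0086
grasp_force: 60.7
  torque -0.317 F [-4.79  4.69 -1.15] Mz 0.657 yaw 46.95 psi 225.65 R 0.1451 z 0.0516
t: 16.3
ee_pos: [0.5106, -0.0466, 0.0516]
tcp_rot: [-2.846, -1.326, 0.004]
wrist_force: [-4.5, 3.2, -1.0]
width: 0.0088
grasp_force: 60.7
  torque -0.161 F [-4.53  3.24 -0.97] Mz 0.642 yaw 49.95 psi 228.62 R 0.1450 z 0.0516
stripe 97 [245.   3.]  172.30382129818372
stripe 183 [370.  20.]  263.0782607731021
c [0.60384758 0.06600469] th 222.9120032993747 r 0.036975260302952624 res 6.654399253847032e-13
 th with fixed c [217.65528512] 0.005882101798975081
tcp [ 0.51158067 -0.04727443  0.05164384] yaw 50.121842478526105 n 2583
  along 0.040 lat -0.0021..0.0073 top 0.0746
  along 0.060 lat -0.0012..0.0082 top 0.0748
  along 0.080 lat -0.0006..0.0091 top 0.0749
  along 0.100 lat 0.0004..0.0098 top 0.0748
  tip at 0.10162571940338078
 axis rel fit ahead 0.1461 lat 0.0018
 axis rel c0 ahead 0.1447 lat -0.0028
F [-4.1   2.23 -1.15] Mz [0.452 0.715 0.562] grip 60.659451484680176 16.35
```

```bash
python3 -m handwheel '255 .045 -1.138 0 .0785; 255 .159 -2.143 0 .1484; 255 .159 -2.143 0 .1484'; python3 tq.py; python3 -m handwheel '255 -1 0 0 0; 255 -2.5 0 0 0; 255 -4 0 0 0; 255 -4 0 -4 0; 255 -4 0 -8 0';python3 tq.py; python3 -m handwheel '255 0 0 -3 0; 255 .158 -2.415 -3 .131; 255 .63 -4.788 -3 .262; 255 1.408 -7.08 -3 .393; 255 2.479 -9.25 -3 .524'; python3 -m handwheel '255 .158 -2.415 0 .131; 255 .63 -4.788 0 .262; 255 .63 -4.788 0 .262;255 .63 -4.788 0 .262'; python3 -c "
from rel import *
rel(th0=176,zb=.181)"
```

```text
t: 16.65
ee_pos: [0.4959, -0.0313, 0.052]
tcp_rot: [2.941, 1.105, -0.0]
wrist_force: [-0.4, 0.1, -1.7]
width: 0.0092
grasp_force: 60.0
  torque -0.063 F [-0.39  0.06 -1.7 ] Mz -0.020 yaw 41.20 psi 220.23 R 0.1448 z 0.052
t: 17.15
ee_pos: [0.4649, -0.0598, 0.1321]
tcp_rot: [-2.938, -1.107, 0.004]
wrist_force: [1.1, 0.7, -1.1]
width: 0.0087
grasp_force: 60.0
  torque -0.005 F [ 1.12  0.73 -1.13] Mz -0.037 yaw 41.28 psi 220.73 R 0.1869 z 0.1321
t: 17.65
ee_pos: [0.4226, 0.0269, 0.1619]
tcp_rot: [3.127, 0.3, 0.0]
wrist_force: [0.9, 0.1, -1.1]
width: 0.0087
grasp_force: 60.0
t: 18.05
ee_pos: [0.4203, 0.0748, 0.1618]
tcp_rot: [3.14, -0.096, -0.0]
wrist_force: [0.0, -0.8, -0.9]
width: 0.009
grasp_force: 60.0
stripe 68 [283.   3.] RED 128.85272729354355
stripe 83 [353.   6.]  218.2798230556354
stripe 116 [318.  16.]  173.57188912047187
c [0.60701818 0.06297305] th 174.8606014220135 r 0.03667844340814984 res 0.0022548654322172013
 th with fixed c [173.57210452] 0.003240288981066694
tcp [0.42044311 0.07453252 0.16181258] yaw -3.550733375279094 n 3147
  along 0.040 lat -0.0056..0.0040 top 0.1848
  along 0.060 lat -0.0055..0.0042 top 0.1848
  along 0.080 lat -0.0053..0.0041 top 0.1848
  along 0.100 lat -0.0051..0.0043 top 0.1849
  tip at 0.11500365857987528
 axis rel fit ahead 0.1869 lat 0.0000
 axis rel c0 ahead 0.1865 lat -0.0010
F [ 0.06  0.14 -0.98] Mz [-0.065  0.03  -0.031] grip 59.99628782272339 18.1
```

```bash
python3 -m handwheel '255 2.5 0 0 0; 255 2.5 0 0 0; 255 2.5 0 0 0'; python3 -c "
from rel import *
rel(th0=174.5,zb=.181)"
```

```text
t: 18.4
ee_pos: [0.4454, 0.0728, 0.1616]
tcp_rot: [3.14, -0.101, -0.001]
wrist_force: [0.5, -0.0, -1.0]
width: 0.0089
grasp_force: 60.0
stripe 76 [275.   1.]  85.32420534414037
stripe 136 [365.   5.]  263.14869214043614
stripe 137 [287.  36.] RED 128.40711263735642
stripe 110 [349.  40.]  218.36765015387076
c [0.60605976 0.06182116] th 173.66651793639394 r 0.03367591298365016 res 0.0005690477210749112
 th with fixed c [173.80207218] 0.0009650760620852905
tcp [0.44502241 0.07300372 0.16160629] yaw -3.6838563858960924 n 3122
  along 0.040 lat -0.0060..0.0035 top 0.1844
  along 0.060 lat -0.0059..0.0038 top 0.1845
  along 0.080 lat -0.0058..0.0036 top 0.1845
  along 0.100 lat -0.0056..0.0034 top 0.1846
  tip at 0.11549537261128383
 axis rel fit ahead 0.1614 lat -0.0008
 axis rel c0 ahead 0.1619 lat -0.0006
F [-1.03 -0.37 -1.6 ] Mz [-0.005 -0.008 -0.005] grip 59.99639868736267 18.45
```

```bash
python3 -m handwheel '255 -1.2 -.86 0 .0506; 255 -1.2 -.86 3 .0506; 255 -1.2 -.86 7 .0506; 255 -1.2 -.86 11 .0506; 255 -1.2 -.86 11 .0506'; python3 -m handwheel '255 0 0 0 0'; python3 tq.py; python3 sym.py
```

```text
t: 18.95
ee_pos: [0.4315, 0.0827, 0.0487]
tcp_rot: [3.136, -0.18, -0.012]
wrist_force: [-0.9, -0.0, -0.4]
width: 0.0085
grasp_force: 60.0
t: 19.05
ee_pos: [0.4338, 0.0829, 0.0523]
tcp_rot: [3.136, -0.18, -0.003]
wrist_force: [-0.1, 0.5, 0.0]
width: 0.0086
grasp_force: 60.0
  torque -0.056 F [-0.13  0.47  0.03] Mz 0.023 yaw -6.57 psi 173.16 R 0.1739 z 0.0523
collar col [320.  319.5 319.5 319.5 320.  320.5 320.  319.  321. ] bar col [319.5 319.5 320.  320.  320.  320.  320.  320.  320. ]
[]
```

```bash
python3 -m handwheel '255 .4 0 0 0; 255 .9 0 0 0; 255 1.4 0 0 0; 255 1.8 0 0 0; 255 2.2 0 0 0'; python3 tq.py; python3 -m handwheel '255 .4 0 0 0; 255 .65 0 0 0; 255 .65 0 0 0'; python3 tq.py; python3 -m handwheel '255 .02 .759 0 -.0524; 255 .079 1.516 0 -.1047; 255 .178 2.268 0 -.157'; python3 tq.py;  python3 -m handwheel '255 .02 .759 0 -.0524'; python3 tq.py; python3 -m handwheel '255 .02 .759 0 -.0524'; python3 tq.py;python3 -m handwheel '255 .02 .759 0 -.0524'; python3 tq.py
```

```text
t: 19.6
ee_pos: [0.4566, 0.0805, 0.0521]
tcp_rot: [3.136, -0.18, 0.001]
wrist_force: [-0.1, -0.6, -0.9]
width: 0.0092
grasp_force: 60.0
  torque 0.046 F [-0.13 -0.56 -0.86] Mz -0.039 yaw -6.58 psi 173.02 R 0.1510 z 0.0521
t: 19.9
ee_pos: [0.4629, 0.0798, 0.0518]
tcp_rot: [3.136, -0.18, 0.0]
wrist_force: [-0.1, 0.2, -1.3]
width: 0.0084
grasp_force: 60.0
  torque -0.046 F [-0.12  0.19 -1.32] Mz -0.021 yaw -6.58 psi 173.00 R 0.1447 z 0.0518
t: 20.2
ee_pos: [0.4613, 0.0572, 0.0518]
tcp_rot: [-3.141, -0.072, 0.001]
wrist_force: [0.4, 5.7, -0.5]
width: 0.0087
grasp_force: 60.5
  torque -0.210 F [ 0.36  5.65 -0.5 ] Mz 0.609 yaw 2.61 psi 181.97 R 0.1453 z 0.0518
t: 20.3
ee_pos: [0.4619, 0.0497, 0.0518]
tcp_rot: [-3.138, -0.154, 0.001]
wrist_force: [0.3, 6.7, -1.1]
width: 0.009
grasp_force: 60.7
  torque -0.316 F [ 0.27  6.66 -1.05] Mz 0.643 yaw 5.63 psi 184.93 R 0.1452 z 0.0518
t: 20.4
ee_pos: [0.4628, 0.0422, 0.0518]
tcp_rot: [-3.133, -0.236, 0.001]
wrist_force: [0.7, 5.8, -0.2]
width: 0.0087
grasp_force: 60.7
  torque -0.234 F [ 0.68  5.79 -0.21] Mz 0.585 yaw 8.63 psi 187.92 R 0.1451 z 0.0518
t: 20.5
ee_pos: [0.4641, 0.0347, 0.0518]
tcp_rot: [-3.125, -0.318, 0.001]
wrist_force: [0.1, 6.4, -0.8]
width: 0.0086
grasp_force: 60.7
  torque -0.332 F [ 0.07  6.42 -0.82] Mz 0.581 yaw 11.63 psi 190.92 R 0.1450 z 0.0518
```

```bash
python3 -m handwheel '255 .009 .506 0 -.0349'|tail -0; python3 tq.py; python3 -m handwheel '255 .009 .506 0 -.0349'|tail -0; python3 tq.py; python3 -m handwheel '255 .009 .506 0 -.0349'|tail -0; python3 tq.py; python3 -m handwheel '255 .009 .506 0 -.0349'|tail -0; python3 tq.py
```

```text
torque -0.256 F [-0.32  6.07 -1.18] Mz 0.612 yaw 13.61 psi 192.95 R 0.1450 z 0.0518
  torque -0.295 F [-0.42  5.99 -0.58] Mz 0.561 yaw 15.58 psi 194.90 R 0.1450 z 0.0518
  torque -0.334 F [-0.66  6.34 -1.05] Mz 0.573 yaw 17.58 psi 196.88 R 0.1450 z 0.0518
  torque -0.235 F [-0.43  5.93 -1.36] Mz 0.599 yaw 19.58 psi 198.86 R 0.1449 z 0.0518Exception ignored on flushing sys.stdout:
BrokenPipeError: [Errno 32] Broken pipe
Exception ignored on flushing sys.stdout:
BrokenPipeError: [Errno 32] Broken pipe
Exception ignored on flushing sys.stdout:
BrokenPipeError: [Errno 32] Broken pipe
Exception ignored on flushing sys.stdout:
BrokenPipeError: [Errno 32] Broken pipe
```

```bash
python3 -m handwheel '255 .009 .506 0 -.0349'|tail -0; python3 tq.py; python3 -m handwheel '255 .009 .506 0 -.0349'|tail -0; python3 tq.py
```

```text
torque -0.176 F [-1.62  4.56 -1.25] Mz 0.526 yaw 21.58 psi 200.85 R 0.1449 z 0.0518
  torque -0.314 F [-0.87  6.36 -0.19] Mz 0.584 yaw 23.59 psi 202.84 R 0.1449 z 0.0517Exception ignored on flushing sys.stdout:
BrokenPipeError: [Errno 32] Broken pipe
Exception ignored on flushing sys.stdout:
BrokenPipeError: [Errno 32] Broken pipe
```

```bash
for i in 1; do python3 -m handwheel '255 .009 .506 0 -.0349'>/dev/null; python3 tq.py; python3 -m handwheel '255 .009 .506 0 -.0349' >/dev/null; python3 tq.py;python3 -m handwheel '255 .009 .506 0 -.0349' >/dev/null; python3 tq.py; python3 -m handwheel '255 .009 .506 0 -.0349' >/dev/null; python3 tq.py; done
```

```text
torque -0.305 F [-0.74  6.11 -0.8 ] Mz 0.543 yaw 25.59 psi 204.82 R 0.1449 z 0.0517
  torque -0.307 F [-1.33  6.18 -1.42] Mz 0.580 yaw 27.59 psi 206.80 R 0.1448 z 0.0517
  torque -0.258 F [-1.4   6.22 -0.34] Mz 0.628 yaw 29.59 psi 208.80 R 0.1448 z 0.0517
  torque -0.208 F [-0.78  6.37 -0.96] Mz 0.641 yaw 31.59 psi 210.78 R 0.1448 z 0.0517
```

```bash
python3 -m handwheel '255 .009 .506 0 -.0349'>/dev/null; python3 tq.py; python3 -m handwheel '255 .009 .506 0 -.0349' >/dev/null; python3 tq.py; python3 -m handwheel '255 .009 .506 0 -.0349' >/dev/null; python3 tq.py; python3 -c "
from rel import *
rel(th0=204)" | head -7
```

```text
torque -0.341 F [-0.81  7.52 -2.13] Mz 0.637 yaw 33.59 psi 212.76 R 0.1447 z 0.0517
  torque -0.216 F [-0.34  6.95 -0.75] Mz 0.639 yaw 35.59 psi 214.74 R 0.1447 z 0.0516
  torque -0.271 F [-1.34  6.75 -0.62] Mz 0.628 yaw 37.59 psi 216.71 R 0.1446 z 0.0516
stripe 209 [245.   5.] RED 161.25797431377055
c [0.60318646 0.06163008] th 204.00292807047106 r 0.03596085982950515 res 7.92309831632032e-09
 th with fixed c [206.2581214] 0.004689383496988886
tcp [ 0.49098501 -0.02474291  0.05162088] yaw 37.70715531936486 n 2556
  along 0.040 lat -0.0028..0.0066 top 0.0747
  along 0.060 lat -0.0022..0.0075 top 0.0746
  along 0.080 lat -0.0012..0.0085 top 0.0749
```

```bash
sed -i 's/V<90/V<125/' rel.py
python3 - <<'E'
from rel import *
rel(th0=206)
s=snap('side'); C=cloud(s); u,v=proj(s,(.6065,.062,.135)).round().astype(int); print(u,v,C[v,u], state()['t'])
E
```

```text
stripe 226 [245.   5.] RED 161.74430116388947
stripe 501 [367.  23.]  250.96515483038422
stripe 477 [307.  37.]  206.06567881114356
c [0.60512703 0.06501562] th 210.56509901725457 r 0.035673809004566036 res 0.0016306313569922626
 th with fixed c [206.2806248] 0.004581242823851306
tcp [ 0.49077772 -0.02452373  0.05160541] yaw 37.54943499709458 n 2548
  along 0.040 lat -0.0036..0.0059 top 0.0748
  along 0.060 lat -0.0029..0.0068 top 0.0748
  along 0.080 lat -0.0018..0.0080 top 0.0748
  along 0.100 lat -0.0007..0.0088 top 0.0750
  tip at 0.10078082229421725
 axis rel fit ahead 0.1452 lat 0.0013
 axis rel c0 ahead 0.1445 lat -0.0019
F [-1.27  5.35 -0.69] Mz [0.997 0.251 0.623] grip 60.70617377758026 21.9
380 165 [0.59846198 0.0316301  0.16164998] 21.95
```

```bash
sed -i 's/range(6)/range(24)/; s/6\*\*.5/24**.5/' tqm.py; python3 tqm.py
```

```text
HOLD torque -0.214 +- 0.013 Mz 0.558 yaw 37.49 t 23.1
```

```bash
sed -i 's/range(24)/range(10)/; s/24\*\*.5/10**.5/' tqm.py; python3 -m handwheel '255 .009 .506 0 -.0349'>/dev/null; python3 tq.py; python3 -m handwheel '255 .009 .506 0 -.0349' >/dev/null; python3 tq.py; python3 tqm.py;  python3 -m handwheel '255 .009 .506 0 -.0349' >/dev/null; python3 tq.py; python3 -m handwheel '255 .009 .506 0 -.0349' >/dev/null; python3 tq.py; python3 tqm.py; python3 -c "
from rel import *
rel(th0=206)" | grep -E 'RED|th|along'
```

```text
torque -0.206 F [-2.57  6.4  -0.96] Mz 0.751 yaw 39.53 psi 218.47 R 0.1447 z 0.0516
  torque -0.281 F [-2.7   6.88 -1.03] Mz 0.729 yaw 41.60 psi 220.57 R 0.1446 z 0.0516
  HOLD torque -0.273 +- 0.028 Mz 0.634 yaw 41.49 t 23.8
  torque -0.221 F [-3.19  5.94 -0.27] Mz 0.725 yaw 43.53 psi 222.39 R 0.1447 z 0.0515
  torque -0.338 F [-3.54  7.22 -0.1 ] Mz 0.766 yaw 45.60 psi 224.50 R 0.1446 z 0.0515
  HOLD torque -0.229 +- 0.029 Mz 0.666 yaw 45.50 t 24.5
stripe 148 [243.   4.] RED 167.98287348556482
c [0.60444224 0.06535199] th 217.32152994205887 r 0.03598409570438424 res 0.0018732493291667707
 th with fixed c [212.27555281] 0.005612391287238894
  along 0.040 lat -0.0033..0.0065 top 0.0747
  along 0.060 lat -0.0021..0.0075 top 0.0747
  along 0.080 lat -0.0011..0.0087 top 0.0748
  along 0.100 lat -0.0001..0.0094 top 0.0748
```

Run:
```python
from h import *
import pickle
a=pickle.load(open('s0.pkl','rb'))['side']; s=snap('side'); pickle.dump(s,open('s9.pkl','wb'))
f=lambda q:cv2.resize(q['color'][135:215,345:425,::-1],None,fx=5,fy=5,interpolation=cv2.INTER_CUBIC)
cv2.imwrite('pics/gap.png',np.hstack([f(a),f(s)]))
```

```text
(no output)
```

View pics/gap.png

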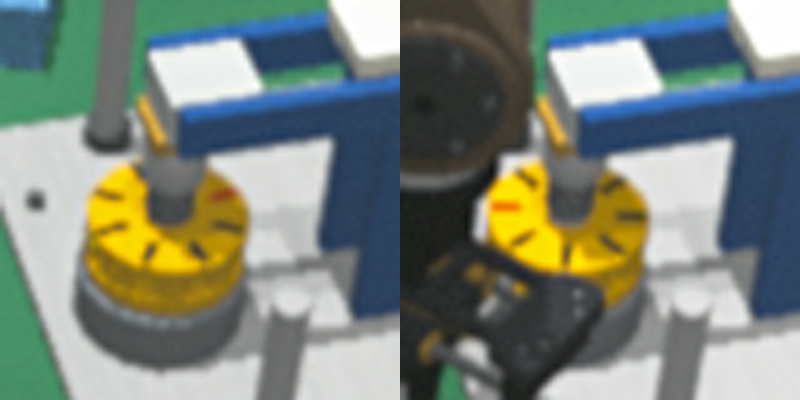

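The gap picture shows the red stripe at the left image's (222,195) at the start and at the right image's (505,207) now. The same fixed camera saw both, so I can get the total turn from it numerically.

```bash
cat > side.py <<'E'
from h import *
from scipy.optimize import least_squares
def red(s):
    h=cv2.cvtColor(s['color'],cv2.COLOR_RGB2HSV); H,S,V=[h[...,i].astype(int) for i in range(3)]
    m=((H<11)|(H>172))&(S>140)&(V>100); m[:155]=0;m[195:]=0;m[:,:355]=0;m[:,400:]=0
    w=m*1.0; v,u=np.mgrid[0:400,0:640]; uc,vc=(u*w).sum()/w.sum(),(v*w).sum()/w.sum()
    return m.sum(),np.array([uc,vc]),onz(s,uc,vc,.089)[:2]
def black(s,c=(.6045,.060)):
    L=[];V=s['color'].max(-1).astype(np.uint8)
    v,u=np.mgrid[0:400,0:640]; K=s['camera_matrix']; d=np.stack([(u-K[0,2])/K[0,0],(v-K[1,2])/K[1,1],np.ones(u.shape)],-1)@s['R']; o=-s['R'].T@s['t']
    X=(o+d*((.089-o[2])/d[...,2])[...,None])[...,:2]; r=np.hypot(*(X-np.array(c)).transpose(2,0,1))
    m=(r<.042)&(r>.024)&(V<140); n,l,st,cc=cv2.connectedComponentsWithStats(m.astype(np.uint8))
    return [(X[l==i].mean(0),st[i,4],cc[i]) for i in range(1,n) if 5<=st[i,4]<40]
E
python3 - <<'E'
from side import *
import pickle
for s in (pickle.load(open('s0.pkl','rb'))['side'],pickle.load(open('s9.pkl','rb'))):
    n,uv,p=red(s); print('red',n,uv,p)
    L=black(s); 
    for q,k,cc in L: print('  ',k,cc.round(1),q.round(4),np.degrees(np.arctan2(q[1]-.060,q[0]-.6045))%360)
    print(' red ang',np.degrees(np.arctan2(p[1]-.060,p[0]-.6045))%360)
E
```

```text
red 0 [nan nan] [nan nan]
   14 [389.9 179.8] [0.6352 0.0481] 338.7673237727122
   8 [383.9 184.4] [0.6155 0.0325] 291.8231282749479
 red ang nan
red 0 [nan nan] [nan nan]
   17 [390.6 177.9] [0.6389 0.0549] 351.58962007193674
   9 [386.4 183.3] [0.6232 0.0356] 307.4855452026417
 red ang nanside.py:6: RuntimeWarning: invalid value encountered in scalar divide
  w=m*1.0; v,u=np.mgrid[0:400,0:640]; uc,vc=(u*w).sum()/w.sum(),(v*w).sum()/w.sum()
```

Run:
```python
from h import *
import pickle
a=pickle.load(open('s0.pkl','rb'))['side'];b=pickle.load(open('s9.pkl','rb'))
g=lambda s:s['color'].astype(float).mean(-1)
for u in (376,379,382,384): print(u,'\n ',g(a)[157:182,u].round().astype(int),'\n ',g(b)[157:182,u].round().astype(int))
for n,P in (('dome0',(.6065,.062,.1426)),('dome1',(.6065,.062,.1467)),('pad',(.59,.055,.147))): print(n,proj(a,P))
for s in(a,b):
    C=cloud(s); v,u=np.mgrid[0:400,0:640]; m=(abs(C[...,0]-.605)<.02)&(abs(C[...,1]-.055)<.022)&(C[...,2]>.1)&(C[...,2]<.15)&(np.ptp(s['color'],axis=-1)<25)
    print(m.sum(),np.percentile(C[m],[5,50,95],axis=0).round(4).tolist())
```

```text
376 
  [119 129 140 152 154 148 119  89  85  96 108 109 108 107 100  92  81  68
  66  70  66  67  82 107 127] 
  [124 135 146 157 160 153 123  91  88  97 106 108 104 100  88  72  64  66
  69  69  70  83 105 122 132]
379 
  [119 112 113 114 116 115 112  95  94 112 122 119 114 110 108 108  99  82
  75  73  74  75  75  89  94] 
  [123 116 119 118 118 122 117  99  93 112 119 117 115 110 105  93  80  76
  77  69  72  78  99 108 103]
382 
  [116 100  80  69  67  66  68  67  68  81 105 115 114 109 107 102  88  74
  68  72  71  77  91  97  98] 
  [120 105  84  69  67  67  68  69  69  84 107 116 115 108 103  83  69  66
  68  69  78  94 102 101  96]
384 
  [115 103  79  69  66  67  69  69  68  82 101 107 106 104 102 103 100  98
  97  95  94  96  99  97  98] 
  [119 106  83  67  67  69  70  68  71  84 104 110 108 105  98  83  87  94
  98  98  96  99  97  95  96]
dome0 [380.10834917 162.4319007 ]
dome1 [380.24088073 161.27284134]
pad [374.60109439 163.44552279]
117 [[0.5892, 0.0457, 0.103], [0.6016, 0.0515, 0.1269], [0.616, 0.0636, 0.1376]]
107 [[0.5897, 0.0459, 0.1033], [0.6013, 0.0507, 0.1268], [0.6157, 0.0609, 0.1404]]
```

```bash
python3 -m handwheel '255 .009 .506 0 -.0349'>/dev/null; python3 tq.py; python3 tqm.py; python3 -m handwheel '255 .009 .506 0 -.0349' >/dev/null; python3 tq.py; python3 tqm.py; python3 -c "
from rel import *
rel(th0=212)" | grep -E 'RED|th|along'
python3 - <<'E'
from side import *
s=snap('side'); [print(k,cc.round(1),(np.degrees(np.arctan2(q[1]-.060,q[0]-.6045))%360).round(1)) for q,k,cc in black(s)]
E
```

```text
torque -0.523 F [-5.    7.35 -0.37] Mz 0.733 yaw 47.54 psi 226.34 R 0.1445 z 0.0515
  HOLD torque -0.318 +- 0.030 Mz 0.695 yaw 47.51 t 25.2
  torque -0.413 F [-4.89  6.83 -1.32] Mz 0.771 yaw 49.54 psi 228.28 R 0.1445 z 0.0514
  HOLD torque -0.288 +- 0.027 Mz 0.730 yaw 49.51 t 25.8
stripe 92 [242.   3.] RED 170.9268889898879
c [0.60383835 0.06552343] th 220.5215805087773 r 0.036038413371861984 res 0.0020048656391074005
 th with fixed c [214.86694494] 0.00628987695795824
  along 0.040 lat -0.0026..0.0068 top 0.0747
  along 0.060 lat -0.0015..0.0081 top 0.0746
  along 0.080 lat -0.0005..0.0094 top 0.0748
  along 0.100 lat 0.0010..0.0103 top 0.0749
20 [366.  172.6] 140.0
15 [390.5 177.4] 355.1
11 [387.1 183. ] 311.6
```

```bash
python3 -m handwheel '255 .079 -1.516 0 .1047; 255 .344 -3.138 0 .2182; 255 .344 -3.138 0 .2182'; python3 tq.py; python3 -m handwheel '255 -1 0 0 0; 255 -2.5 0 0 0; 255 -4 0 0 0; 255 -4 0 -4 0; 255 -4 0 -8 0';python3 tq.py; python3 -m handwheel '255 0 0 -3 0; 255 .158 -2.415 -3 .131; 255 .63 -4.788 -3 .262; 255 1.408 -7.08 -3 .393; 255 2.479 -9.25 -3 .524'; python3 -m handwheel '255 .158 -2.415 0 .131; 255 .63 -4.788 0 .262; 255 3.13 -4.788 0 .262;255 3.13 -4.788 0 .262;255 3.13 -4.788 0 .262'; python3 -c "
from rel import *
rel(th0=170,zb=.181)"
```

```text
t: 26.25
ee_pos: [0.4893, -0.0227, 0.0518]
tcp_rot: [-2.98, -0.992, 0.002]
wrist_force: [-0.3, 0.3, -1.4]
width: 0.0088
grasp_force: 60.0
  torque 0.001 F [-0.29  0.26 -1.35] Mz 0.056 yaw 36.83 psi 215.93 R 0.1448 z 0.0518
t: 26.75
ee_pos: [0.4571, -0.049, 0.1321]
tcp_rot: [-2.979, -0.993, 0.004]
wrist_force: [0.9, 0.2, -1.2]
width: 0.0083
grasp_force: 60.0
  torque 0.097 F [ 0.86  0.16 -1.15] Mz 0.025 yaw 36.86 psi 216.66 R 0.1863 z 0.1321
t: 27.25
ee_pos: [0.4217, 0.0406, 0.1619]
tcp_rot: [3.136, 0.179, -0.0]
wrist_force: [-0.2, 0.1, -1.3]
width: 0.009
grasp_force: 60.0
t: 27.75
ee_pos: [0.4477, 0.0914, 0.1615]
tcp_rot: [3.133, -0.222, -0.002]
wrist_force: [0.5, -0.8, -1.1]
width: 0.0083
grasp_force: 60.0
stripe 96 [283.   2.]  81.15530261030833
stripe 155 [373.   5.]  259.2928722773056
stripe 142 [296.  37.]  124.58936467140823
stripe 132 [357.  40.]  214.36291833451128
c [0.60614218 0.06193522] th 169.76958670139035 r 0.03377253623465186 res 0.0004764587825406563
 th with fixed c [169.84567487] 0.0008302402456311642
tcp [0.44740297 0.09137154 0.1615676 ] yaw -8.136680626983122 n 3127
  along 0.040 lat -0.0058..0.0038 top 0.1844
  along 0.060 lat -0.0056..0.0040 top 0.1844
  along 0.080 lat -0.0055..0.0039 top 0.1844
  along 0.100 lat -0.0053..0.0037 top 0.1845
  tip at 0.11544174737960175
 axis rel fit ahead 0.1613 lat -0.0067
 axis rel c0 ahead 0.1617 lat -0.0066
F [-0.1  -0.17 -0.28] Mz [ 0.048  0.072 -0.029] grip 59.99639689922333 27.8
```

```bash
python3 -m handwheel '255 -1.2 -.11 0 .043; 255 -1.2 -.11 3 .043; 255 -1.2 -.11 7 .043; 255 -1.2 -.11 11 .043; 255 -1.2 -.11 11 .043'; python3 -m handwheel '255 0 0 0 0;255 0 0 0 0'; python3 tq.py; python3 sym.py
```

```text
t: 28.3
ee_pos: [0.4338, 0.0942, 0.0487]
tcp_rot: [3.127, -0.291, -0.012]
wrist_force: [0.3, 0.0, 0.1]
width: 0.0085
grasp_force: 60.0
t: 28.5
ee_pos: [0.4372, 0.0949, 0.0536]
tcp_rot: [-3.128, 0.29, -0.004]
wrist_force: [0.5, 0.1, -0.7]
width: 0.0087
grasp_force: 60.0
  torque -0.045 F [ 0.53  0.13 -0.67] Mz -0.005 yaw -10.60 psi 169.08 R 0.1724 z 0.0536
collar col [320.  320.5 320.  320.5 320.  320.  320.5 320.  320.  320.5 320. ] bar col [319.5 320.  320.  320.  320.  320.  320.  320.  320. ]
[]
```

```bash
python3 -m handwheel '255 .4 0 0 0; 255 .9 0 0 0; 255 1.4 0 0 0; 255 1.8 0 0 0; 255 2.2 0 0 0'; python3 -m handwheel '255 .4 0 0 0; 255 .55 0 0 0; 255 .55 0 0 0'; python3 tq.py; python3 -m handwheel '255 .02 .759 0 -.0524; 255 .079 1.516 0 -.1047; 255 .178 2.268 0 -.157; 255 .317 3.015 0 -.2094'; python3 tqm.py;  python3 -m handwheel '255 .02 .759 0 -.0524' >/dev/null; python3 tq.py; python3 tqm.py
```

```text
t: 29.05
ee_pos: [0.4586, 0.091, 0.0519]
tcp_rot: [3.128, -0.29, 0.0]
wrist_force: [-0.6, 0.2, -0.7]
width: 0.0082
grasp_force: 60.0
t: 29.35
ee_pos: [0.4638, 0.09, 0.0518]
tcp_rot: [3.128, -0.29, -0.0]
wrist_force: [-0.0, 0.5, -1.3]
width: 0.0089
grasp_force: 60.0
  torque -0.068 F [-0.04  0.51 -1.28] Mz 0.004 yaw -10.59 psi 168.99 R 0.1454 z 0.0518
t: 29.75
ee_pos: [0.4609, 0.06, 0.0519]
tcp_rot: [-3.141, -0.045, 0.0]
wrist_force: [0.2, 6.5, -1.0]
width: 0.0086
grasp_force: 60.9
  HOLD torque -0.236 +- 0.025 Mz 0.666 yaw 1.47 t 30.2
  torque -0.390 F [ 0.44  8.49 -1.65] Mz 0.839 yaw 4.55 psi 183.56 R 0.1455 z 0.0519
  HOLD torque -0.325 +- 0.021 Mz 0.771 yaw 4.49 t 30.8
```

```bash
python3 -m handwheel '255 .009 .506 0 -.0349' >/dev/null; python3 tq.py; python3 tqm.py;  python3 -m handwheel '255 .009 .506 0 -.0349' >/dev/null; python3 tq.py; python3 tqm.py; python3 tqm.py; python3 -c "
from rel import *
rel(th0=170)" | grep -E 'stripe|th|along'
```

```text
torque -0.266 F [ 2.03  7.86 -0.72] Mz 0.843 yaw 6.54 psi 185.57 R 0.1454 z 0.0519
  HOLD torque -0.294 +- 0.019 Mz 0.788 yaw 6.49 t 31.4
  torque -0.394 F [ 0.44  8.55 -1.98] Mz 0.829 yaw 8.54 psi 187.56 R 0.1454 z 0.0519
  HOLD torque -0.363 +- 0.017 Mz 0.793 yaw 8.50 t 32.0
  HOLD torque -0.283 +- 0.023 Mz 0.798 yaw 8.49 t 32.5
stripe 96 [240.   3.]  129.9551961176259
stripe 503 [363.  26.]  218.0972418418593
stripe 480 [302.  35.] RED 173.21963238616456
c [0.60670616 0.06620817] th 179.2232371722674 r 0.03598097270302535 res 0.0020452856854978885
 th with fixed c [173.82549129] 0.004453220113069922
  along 0.040 lat -0.0030..0.0069 top 0.0749
  along 0.060 lat -0.0014..0.0082 top 0.0749
  along 0.080 lat 0.0001..0.0097 top 0.0749
  along 0.100 lat 0.0011..0.0107 top 0.0751
```

Run:
```python
from side import *
import pickle
A=[]
for i in range(3):
    s=snap('side'); A.append(sorted([((np.degrees(np.arctan2(q[1]-.060,q[0]-.6045))%360).round(1),k) for q,k,cc in black(s)]))
for a in A: print(a)
q=state(); print(q['wrist_force'],q['moment'],q['t'])
g=s['color'].astype(float).mean(-1)
for u in (376,379,382): print(u,g[168:178,u].round().astype(int))
```

```text
[(np.float64(315.7), np.int32(11)), (np.float64(357.4), np.int32(17))]
[(np.float64(315.7), np.int32(11)), (np.float64(357.4), np.int32(17))]
[(np.float64(315.7), np.int32(11)), (np.float64(357.4), np.int32(17))]
[-0.05612677  7.17029805 -1.94274537] [ 1.3579643  -0.01315559  0.81030076] 32.75
376 [104 102  99  87  71  66  68  70  69  68]
379 [116 111 108 103  92  80  75  76  74  76]
382 [114 111 107  99  84  70  66  67  73  78]
```

```bash
sed -i 's/range(10)/range(16)/; s/10\*\*.5/16**.5/' tqm.py; python3 -m handwheel '255 .009 .506 0 -.0349' >/dev/null; python3 tq.py; python3 tqm.py;  python3 -m handwheel '255 .009 .506 0 -.0349' >/dev/null; python3 tq.py; python3 tqm.py
python3 - <<'E'
from side import *
s=snap('side'); print(sorted([((np.degrees(np.arctan2(q[1]-.060,q[0]-.6045))%360).round(1),k) for q,k,cc in black(s)]))
from rel import *
rel(th0=174)
E
```

```text
torque -0.314 F [ 1.14  8.56 -0.9 ] Mz 0.886 yaw 10.55 psi 189.54 R 0.1453 z 0.0519
  HOLD torque -0.328 +- 0.016 Mz 0.827 yaw 10.50 t 33.6
  torque -0.375 F [ 1.14  9.38 -1.02] Mz 0.927 yaw 12.55 psi 191.53 R 0.1452 z 0.0518
  HOLD torque -0.345 +- 0.017 Mz 0.857 yaw 12.50 t 34.5
[(np.float64(0.7), np.int32(11)), (np.float64(318.0), np.int32(13))]
stripe 68 [239.   2.]  133.29772016199337
stripe 500 [362.  27.]  221.02410589889544
stripe 486 [301.  34.] RED 176.1518260310596
c [0.60634089 0.06655458] th 182.74465142830798 r 0.03595999423387897 res 0.002225380101444241
 th with fixed c [176.91410095] 0.005060184914508659
tcp [0.46422421 0.03293321 0.05182948] yaw 12.500108911983375 n 2600
  along 0.040 lat -0.0025..0.0070 top 0.0750
  along 0.060 lat -0.0014..0.0087 top 0.0749
  along 0.080 lat 0.0002..0.0103 top 0.0749
  along 0.100 lat 0.0016..0.0114 top 0.0749
  tip at 0.10190879086749349
 axis rel fit ahead 0.1460 lat 0.0021
 axis rel c0 ahead 0.1452 lat -0.0024
F [ 0.23  8.03 -0.25] Mz [1.448 0.025 0.842] grip 61.71037673950195 34.65
```

```bash
python3 -m handwheel '255 .009 .506 0 -.0349' >/dev/null; python3 tq.py; python3 tqm.py;  python3 -m handwheel '255 .009 .506 0 -.0349' >/dev/null; python3 tq.py; python3 tqm.py
python3 - <<'E'
from side import *
s=snap('side'); print(sorted([((np.degrees(np.arctan2(q[1]-.060,q[0]-.6045))%360).round(1),k) for q,k,cc in black(s)]))
from rel import *
rel(th0=178)
E
```

```text
torque -0.513 F [ 0.14 10.07 -1.14] Mz 0.903 yaw 14.55 psi 193.51 R 0.1451 z 0.0519
  torque -0.351 F [ 1.64  9.77 -2.16] Mz 0.952 yaw 16.55 psi 195.50 R 0.1451 z 0.0519Traceback (most recent call last):
  File "tqm.py", line 6, in <module>
    q=state(); e=q['ee_pos']; c=np.array([.6067,.0625]); F=q['wrist_force']; r=e[:2]-c; M.append(q['moment'][2]+r[0]*F[1]-r[1]*F[0]); m.append(q['moment'][2]); imaging.snapshot('wrist')
                                                                                                                                                                ~~~~~~~~~~~~~~~~^^^^^^^^^
ValueError: 200 camera calls are used up
Traceback (most recent call last):
  File "tqm.py", line 6, in <module>
    q=state(); e=q['ee_pos']; c=np.array([.6067,.0625]); F=q['wrist_force']; r=e[:2]-c; M.append(q['moment'][2]+r[0]*F[1]-r[1]*F[0]); m.append(q['moment'][2]); imaging.snapshot('wrist')
                                                                                                                                                                ~~~~~~~~~~~~~~~~^^^^^^^^^
ValueError: 200 camera calls are used up
Traceback (most recent call last):
  File "h.py", line 4, in snap
    s=imaging.snapshot(n); s['R']=cv2.Rodrigues(np.array(s['rvec'],float))[0]; s['t']=np.array(s['tvec'],float).ravel(); return s
ValueError: 200 camera calls are used up
```

The camera calls are used up, so I'll average the torque over short holding rows instead and return the bar on the recorded rack pose.

```bash
python3 -m handwheel '255 0 0 0 0' >/dev/null; python3 tq.py; python3 -m handwheel '255 0 0 0 0' >/dev/null; python3 tq.py; python3 -m handwheel '255 0 0 0 0' >/dev/null; python3 tq.py; python3 -m handwheel '255 0 0 0 0' >/dev/null; python3 tq.py; python3 -m handwheel '255 0 0 0 0' >/dev/null; python3 tq.py; python3 -m handwheel '255 0 0 0 0' >/dev/null; python3 tq.py; python3 -m handwheel '255 0 0 0 0' >/dev/null; python3 tq.py; python3 -m handwheel '255 0 0 0 0' >/dev/null; python3 tq.py
```

```text
torque -0.441 F [-0.18  9.84 -1.28] Mz 0.941 yaw 16.57 psi 195.69 R 0.1451 z 0.0518
  torque -0.325 F [ 0.89  9.2  -1.23] Mz 0.925 yaw 16.50 psi 195.62 R 0.1451 z 0.0518
  torque -0.248 F [ 0.06  8.2  -0.31] Mz 0.896 yaw 16.50 psi 195.60 R 0.1451 z 0.0518
  torque -0.415 F [ 0.56  9.19 -1.49] Mz 0.848 yaw 16.50 psi 195.60 R 0.1451 z 0.0518
  torque -0.443 F [ 0.22  9.57 -1.88] Mz 0.886 yaw 16.51 psi 195.59 R 0.1451 z 0.0518
  torque -0.303 F [ 0.15  8.42 -0.93] Mz 0.868 yaw 16.50 psi 195.59 R 0.1451 z 0.0518
  torque -0.288 F [ 0.84  8.69 -0.94] Mz 0.893 yaw 16.51 psi 195.59 R 0.1451 z 0.0518
  torque -0.207 F [ 1.32  8.83 -1.31] Mz 0.975 yaw 16.50 psi 195.59 R 0.1451 z 0.0518
```

```bash
python3 -m handwheel '255 .009 .506 0 -.0349' >/dev/null; python3 tq.py; python3 -m handwheel '255 .009 .506 0 -.0349' >/dev/null; python3 tq.py; python3 -m handwheel '255 0 0 0 0' >/dev/null; python3 tq.py; python3 -m handwheel '255 .009 .506 0 -.0349' >/dev/null; python3 tq.py; python3 -m handwheel '255 0 0 0 0' >/dev/null; python3 tq.py; python3 -m handwheel '255 0 0 0 0' >/dev/null; python3 tq.py;python3 -m handwheel '255 0 0 0 0' >/dev/null; python3 tq.py
```

```text
torque -0.463 F [-0.05 10.76 -0.98] Mz 1.029 yaw 18.55 psi 197.46 R 0.1451 z 0.0518
  torque -0.412 F [ 0.07 10.44 -0.09] Mz 1.011 yaw 20.61 psi 199.55 R 0.1451 z 0.0518
  torque -0.559 F [ 0.14 10.49  0.09] Mz 0.868 yaw 20.57 psi 199.67 R 0.1451 z 0.0517
  torque -0.256 F [ 0.42  9.66 -1.01] Mz 1.027 yaw 22.55 psi 201.44 R 0.1451 z 0.0518
  torque -0.487 F [-0.85 10.56 -1.07] Mz 0.984 yaw 22.57 psi 201.61 R 0.1452 z 0.0517
  torque -0.377 F [-1.08  9.83 -0.77] Mz 1.009 yaw 22.51 psi 201.51 R 0.1452 z 0.0517
  torque -0.307 F [-0.61  9.07 -0.93] Mz 0.951 yaw 22.51 psi 201.49 R 0.1452 z 0.0517
```

```bash
python3 -m handwheel '255 .009 .506 0 -.0349' >/dev/null; python3 tq.py; python3 -m handwheel '255 .009 .506 0 -.0349' >/dev/null; python3 tq.py; python3 -m handwheel '255 0 0 0 0' >/dev/null; python3 tq.py; python3 -m handwheel '255 0 0 0 0' >/dev/null; python3 tq.py; python3 -m handwheel '255 0 0 0 0' >/dev/null; python3 tq.py;python3 -m handwheel '255 0 0 0 0' >/dev/null; python3 tq.py;python3 -m handwheel '255 0 0 0 0' >/dev/null; python3 tq.py;python3 -m handwheel '255 0 0 0 0' >/dev/null; python3 tq.py;python3 -m handwheel '255 0 0 0 0' >/dev/null; python3 tq.py;python3 -m handwheel '255 0 0 0 0' >/dev/null; python3 tq.py; python3 -c "
from h import *
print(state()['t'])"
```

```text
torque -0.480 F [-1.76 10.7  -0.88] Mz 1.048 yaw 24.56 psi 203.34 R 0.1452 z 0.0517
  torque -0.474 F [-1.48 11.07 -0.03] Mz 1.069 yaw 26.62 psi 205.42 R 0.1452 z 0.0517
  torque -0.320 F [-0.87  9.98 -0.75] Mz 1.041 yaw 26.58 psi 205.55 R 0.1452 z 0.0516
  torque -0.455 F [-1.36 10.45 -0.37] Mz 1.000 yaw 26.51 psi 205.45 R 0.1452 z 0.0517
  torque -0.459 F [-1.56 10.1  -1.46] Mz 0.963 yaw 26.52 psi 205.42 R 0.1452 z 0.0517
  torque -0.322 F [-1.67  9.03 -1.24] Mz 0.967 yaw 26.52 psi 205.41 R 0.1452 z 0.0517
  torque -0.445 F [-2.24  9.79 -0.75] Mz 0.979 yaw 26.52 psi 205.40 R 0.1452 z 0.0517
  torque -0.376 F [-1.11  9.59  0.03] Mz 0.952 yaw 26.52 psi 205.41 R 0.1452 z 0.0517
  torque -0.438 F [-1.11 10.02 -0.92] Mz 0.946 yaw 26.52 psi 205.41 R 0.1452 z 0.0517
  torque -0.403 F [-1.21  9.74 -0.45] Mz 0.950 yaw 26.52 psi 205.41 R 0.1452 z 0.0517
37.8
```

The torque averages about 0.41 N m, inside the firm band, so I'm stopping here. Next I'll unload the bar gradually and read the force before withdrawing.

```bash
python3 -m handwheel '255 .079 -1.516 0 .1047; 255 .317 -3.015 0 .2094; 255 .317 -3.015 0 .2094' >/dev/null; python3 tq.py; python3 -m handwheel '255 .02 -.759 0 .0524; 255 .02 -.759 0 .0524' >/dev/null; python3 tq.py; python3 -m handwheel '255 0 0 0 0' >/dev/null; python3 tq.py
```

```text
torque -0.003 F [-3.14  1.94 -0.98] Mz 0.377 yaw 14.31 psi 193.21 R 0.1461 z 0.0517
  torque 0.016 F [-1.95  1.3  -1.06] Mz 0.255 yaw 11.44 psi 190.67 R 0.1455 z 0.0518
  torque -0.073 F [-1.72  2.46 -1.63] Mz 0.326 yaw 11.53 psi 190.89 R 0.1455 z 0.0518
```

```bash
python3 -m handwheel '255 .009 -.506 0 .0349; 255 .009 -.506 0 .0349' >/dev/null; python3 tq.py; python3 -m handwheel '255 .009 -.506 0 .0349; 255 .009 -.506 0 .0349' >/dev/null; python3 tq.py;  python3 -m handwheel '255 0 0 0 0' >/dev/null; python3 tq.py
```

```text
torque -0.048 F [-0.51  1.01 -1.34] Mz 0.108 yaw 9.44 psi 188.96 R 0.1451 z 0.0519
  torque -0.082 F [ 0.59  0.91 -1.88] Mz 0.037 yaw 7.45 psi 187.02 R 0.1449 z 0.0519
  torque 0.099 F [ 0.79 -0.41 -1.03] Mz 0.026 yaw 7.51 psi 187.08 R 0.1449 z 0.0519
```

```bash
python3 -m handwheel '255 -.4 0 0 0; 255 -.8 0 0 0' >/dev/null; python3 tq.py; python3 -m handwheel '255 -.5 0 0 0; 255 -1 0 0 0; 255 -1.5 0 0 0' >/dev/null; python3 tq.py; python3 -m handwheel '255 -1.5 0 0 0; 255 -3 0 0 0; 255 -3 0 -3 0; 255 -3 0 -7 0; 255 -3 0 -11 0'; python3 -m handwheel '255 0 0 0 0; 255 0 0 0 0'
```

```text
torque -0.036 F [ 0.13  0.26 -1.11] Mz 0.001 yaw 7.44 psi 187.04 R 0.1535 z 0.0519
  torque -0.080 F [-0.15  0.3  -1.54] Mz -0.026 yaw 7.42 psi 187.00 R 0.1688 z 0.0519
t: 39.9
ee_pos: [0.409, 0.0378, 0.163]
tcp_rot: [-3.135, -0.203, 0.002]
wrist_force: [0.0, -0.6, -1.9]
width: 0.0084
grasp_force: 60.0
t: 40.1
ee_pos: [0.4096, 0.0378, 0.1622]
tcp_rot: [3.135, 0.203, 0.003]
wrist_force: [-0.5, 1.0, -1.6]
width: 0.0084
grasp_force: 60.0
```

```bash
python3 -m handwheel '255 -1 4.9 0 .01; 255 -2 9.8 0 .02; 255 -3 14.7 0 .03; 255 -4 19.6 0 .04; 255 -5 24.5 0 .0473'; python3 -m handwheel '255 -1.15 5 0 0; 255 -1.15 10 0 0; 255 -1.15 10 0 0;255 -1.15 10 0 0' ; python3 -c "
from h import *
q=state(); e=q['ee_pos']; y=2*np.arctan2(q['tcp_rot'][1],q['tcp_rot'][0]); y=(y+np.pi)%(2*np.pi)-np.pi; d=np.array([.3888,-.3132])-e[:2]; print(e,np.degrees(y),'x',d@[np.cos(y),np.sin(y)],'y',d@[np.sin(y),-np.cos(y)])"
```

```text
t: 40.6
ee_pos: [0.3906, -0.2131, 0.1602]
tcp_rot: [-3.137, -0.128, 0.003]
wrist_force: [0.2, 0.4, -1.1]
width: 0.0088
grasp_force: 60.0
t: 41.0
ee_pos: [0.3876, -0.3123, 0.1598]
tcp_rot: [-3.136, -0.126, 0.004]
wrist_force: [-0.2, 0.7, -1.6]
width: 0.0087
grasp_force: 60.0
[ 0.38761043 -0.31233743  0.15981833] 4.583959877275376 x 0.0011168238922092957 y 0.0009548811156761108
```

```bash
python3 -m handwheel '255 .1 .08 3 .0; 255 .1 .08 6 0; 255 .1 .08 9 0; 255 .1 .08 9 0; 255 .1 .08 9 0'; python3 -m handwheel '255 0 0 .7 0; 255 0 0 1.4 0; 255 0 0 2.1 0; 255 0 0 2.1 0'; python3 tq.py; python3 -m handwheel '255 0 0 .5 0; 255 0 0 1 0; 255 0 0 1.3 0; 255 0 0 1.3 0'
```

```text
t: 41.5
ee_pos: [0.3896, -0.3117, 0.0718]
tcp_rot: [-3.137, -0.131, 0.002]
wrist_force: [0.5, -0.0, -0.9]
width: 0.0088
grasp_force: 60.0
t: 41.9
ee_pos: [0.3894, -0.3126, 0.0503]
tcp_rot: [-3.138, -0.129, 0.001]
wrist_force: [0.5, 0.5, -1.3]
width: 0.0083
grasp_force: 60.0
  torque 0.066 F [ 0.46  0.48 -1.3 ] Mz -0.002 yaw 4.70 psi 239.92 R 0.4331 z 0.0503
t: 42.3
ee_pos: [0.3895, -0.3127, 0.0374]
tcp_rot: [-3.138, -0.129, 0.001]
wrist_force: [-0.1, 0.1, -0.4]
width: 0.0087
grasp_force: 60.0
```

```bash
python3 -m handwheel '255 0 .03 .2 0; 255 0 .03 .4 0; 255 0 .03 .5 0; 255 0 .03 .5 0'; python3 tq.py
```

```text
t: 42.7
ee_pos: [0.3897, -0.3131, 0.0328]
tcp_rot: [3.139, 0.129, -0.0]
wrist_force: [-0.3, 0.2, -0.7]
width: 0.0087
grasp_force: 60.0
  torque -0.144 F [-0.32  0.18 -0.7 ] Mz 0.016 yaw 4.71 psi 239.98 R 0.4334 z 0.0328
```

```bash
python3 -m handwheel '255 0 0 .06 0; 255 0 0 .06 0'; python3 -m handwheel '150 0 0 0 0; 150 0 0 0 0; 150 0 0 0 0; 150 0 0 0 0; 150 0 0 0 0' 10; python3 -m handwheel '150 0 0 0 0; 150 0 0 -1 0; 150 0 0 -4 0; 150 0 0 -8 0; 150 0 0 -12 0'; python3 -m handwheel '150 0 0 -3 0; 150 0 0 -3 0; 150 0 0 -3 0'; python3 tq.py
```

```text
t: 42.9
ee_pos: [0.3897, -0.3132, 0.0323]
tcp_rot: [3.139, 0.129, 0.0]
wrist_force: [-0.9, -0.7, -2.1]
width: 0.0088
grasp_force: 60.0
t: 43.4
ee_pos: [0.3897, -0.3131, 0.0323]
tcp_rot: [3.139, 0.129, 0.0]
wrist_force: [0.9, -0.5, 0.3]
width: 0.0382
grasp_force: 0.0
t: 43.9
ee_pos: [0.3894, -0.3128, 0.1542]
tcp_rot: [-3.139, -0.129, 0.001]
wrist_force: [1.5, -0.6, 0.1]
width: 0.0396
grasp_force: 0.0
t: 44.2
ee_pos: [0.3896, -0.3131, 0.1831]
tcp_rot: [3.138, 0.129, 0.002]
wrist_force: [0.5, 0.4, 0.3]
width: 0.0389
grasp_force: 0.0
  torque 0.147 F [0.53 0.39 0.25] Mz 0.033 yaw 4.71 psi 239.98 R 0.4334 z 0.1831
```

```bash
python3 -c "
from cell import ctrl
print(ctrl.close_job())"
```

```text
the job is handed in; nothing more can be done
None
```

I jacked the head up in four bar strokes to a measured collar torque of about 0.41 N m (target 0.35–0.5), laid the bar back in its rack and handed in at about 44 s. The camera calls had run out, so the final torque and the bar's seating were judged from force and position only; the collar also turned about 160° or more (2.8 rad), past the stated 1.7–2.4 rad to contact, and its torque climbed slower than stated, which I could not explain.

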